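# Load the produce washer by tipping in the fruit, lid it and set its push-and-turn dial

## Task

Collect the lemons and mandarins lying along the front of the worktop in the green tote (leave the onion where it is), then lift the tote and tip the fruit over its lip into the washer's tub; stand the emptied tote back on the chopping board. Once all the fruit is in the tub, fit the lid properly on it, and only then push the washer's dial down and turn it clockwise from the red notch to the green one, letting it spring up there. Don't knock over the tea glass.

Things in the scene. Friction and masses are not known exactly. Their poses are not given: they have to be found in the camera images.
- washer: countertop produce washer, fixed: a white tub, 208 mm across, with a square control pod (116 mm wide, top at z = 0.130) on its -x side. Origin on the worktop under the tub's centre; z up; its -x axis points to the middle of the pod and roughly at the robot
- basin (a point): centre of the tub's round open mouth, level with its rim at z = 0.145. Mouth 172 mm across inside, straight walls 18 mm thick, flat floor at z = 0.022
- dial (a joint): push-and-turn regulator on the pod, rad: 0 = pointer in the red notch (off), 1.2 = in the green notch (wash); positive is clockwise seen from above. A key under the dial locks it in a notch (0.1 rad of play either way) until the dial is pushed down at least 7 mm; while down it turns freely (about 0.03 N m) from -0.1 to 1.3, and it springs up only in a notch, i.e. below 0.1 or above 1.1
- dial_press (a joint): how far the dial is pushed down, m: 0 up, stop at 0.009; spring 3.6 N at 0 rising to 9 N at the stop
- dial_grip (a point): point on the dial's upright axis, 11 mm below the top of its grip bar and 20 mm above the black disc (65 mm across) that carries the bar. The bar is 56 mm long, 15 mm wide and stands 31 mm above the disc; it lies along this point's x axis. At dial 0 that axis is the washer's x axis and the point lies 139 mm from the tub's centre along the washer's -x, at z = 0.1705 (dial up)
- lid: clear bluish lid of the washer, 192 mm across, 200 g: a plate 5 mm thick on a plug 160 mm across and 10 mm deep, and a white knob on top. Origin at the centre of the plug's underside, z up; it starts on the worktop, plug down. On the washer the plug sits in the mouth and the plate lies on the rim (origin then at z = 0.135)
- lid_knob (a point): middle of the lid's round white knob, 36 mm across and 29 mm high (15 mm of it above this point; the lid's plate begins 19 mm below it), 34 mm above the lid's origin, on its axis
- tote: light green produce tote, an open tray 172 mm long (own x) and 150 mm wide (own y), 4 mm walls 50 mm high (46 mm beside the ramp), floor 4 mm thick, 200 g. Origin under the tray's middle, z up. Its front end at +x has no wall but a ramp rising 24 deg from the floor to a lip 23 mm up, over which fruit is poured; at its -x end stands a black grip. It starts on the board, lip to the robot's left
- tote_grip (a point): middle of the tote's black grip, a plate 15 mm thick, 62 mm wide (along the tote's y) standing on the back wall and leaning back, away from the tray, by 20 deg (0.35 rad): from this point it runs 27 mm further up its slant, and 30 mm down it to the back wall. In the tote's frame the point is at (-0.0985, 0, 0.082)
- tote_lip (a point): middle of the pouring lip's edge; in the tote's frame at (0.091, 0, 0.025)
- board: wooden chopping board, fixed, laid across the left bowl of the sink: 240 mm (world x) by 330 mm (world y), origin under its centre, top at z = 0.030
- onion: brown onion, 82 mm wide and 94 mm high, standing on the worktop; not for washing
- glass: small clear tea glass, 49 mm wide and 62 mm high, standing on the worktop; origin under its foot
- mandarin_a_mid (a point): a mandarin, orange squashed ball 55 x 55 x 48 mm, 64 g, starting on the worktop near its front edge with its centre at z = 0.024, its point is the centre of the fruit; may be absent
- mandarin_b_mid (a point): a mandarin, orange squashed ball 55 x 55 x 48 mm, 64 g, starting on the worktop near its front edge with its centre at z = 0.024, its point is the centre of the fruit; may be absent
- mandarin_c_mid (a point): a mandarin, orange squashed ball 55 x 55 x 48 mm, 64 g, starting on the worktop near its front edge with its centre at z = 0.024, its point is the centre of the fruit; may be absent
- lemon_a_mid (a point): a yellow lemon, 78 mm long along its x axis (level, roughly parallel to the worktop's edge at the start) and 55 mm thick, 108 g, starting on the worktop near its front edge with its centre at z = 0.028, its point is the centre of the fruit; may be absent
- lemon_b_mid (a point): a yellow lemon, 78 mm long along its x axis (level, roughly parallel to the worktop's edge at the start) and 55 mm thick, 108 g, starting on the worktop near its front edge with its centre at z = 0.028, its point is the centre of the fruit; may be absent

How it is judged:
By the outcome, as a careful person would: the job done as asked, in the order asked, and still so for the second after the job is handed in, with the robot touching nothing.
Of mandarin_a, lemon_a, mandarin_b, lemon_b, mandarin_c only 3 to 5 are there at a start; the rules pass over those that are not, and their reading is None.
At some moment in a run one of tote, lid may be knocked a few centimetres aside while the robot is not near it.
It also fails if it takes over 210 s, if anything falls off the work surface, if the arm or the gripper's body presses on something with over 40 N, if the wrist force passes 120 N, or if a joint passes its speed limit or range.

## Robot

A 6-joint arm with a two-finger parallel gripper is mounted at the origin on a cart in front of the work surface, level with it; the furniture and walls round the work are solid. World frame = base frame: x ahead of the robot, y to its left, z up, the work surface at z = 0. Lengths are in m, angles in rad, forces in N, time in s.
With the tool pointing down it reaches from about 0.4 to 0.825 m from the base axis. Payload 7 kg.
Tool frame: the origin (TCP) lies on the front face of the gripper's body, between the roots of the fingers; the fingertips stand 66 mm ahead of it and the grasp point (between the pads) lies 47 mm ahead of it; z points along the fingers, y is the line along which they close (so a half turn about z gives the same grasp; the last joint's range is limited). The gripper opens to 88 mm and grips with 3 to 60 N. Pads are 19 mm wide; open, the fingers measure 130 mm over their backs; the gripper's body (78 mm by 193 mm) begins 47 mm behind the grasp point.
Start: joints at [-0.888, 0.359, 0.012, 0, -1.224, -0.288], TCP at [0.26, -0.623, 0.292] pointing down, gripper open.
Joint ranges: [-3.07, 3.07], [-1.43, 2.12], [-1.02, 1.25], [-3.03, 1.67], [-3.05, -0], [-3.03, 3.03]. Speed limits (rad/s): [2.39, 2.39, 3.01, 3.14, 3.14, 3.14].

## Interface

Orientations are given as [roll, pitch, yaw] about the fixed x, y, z axes, in that order (R = Rz(yaw) Ry(pitch) Rx(roll)).
In Python, from station import arm gives the robot as it stands. The module is installed in compiled form; this text tells all that it offers.
- The arm moves only by the tool move_arm, never from a script. Its argument "increments" is a list of rows, each an object of numbers: "jaw": the gripper command: -1 is shut, 1 is fully open, values between are in proportion; "dx", "dy", "dz": the shift along the tool's x, y, z in m; "twist": the turn about the tool's z in rad. A call has 1 to 12 rows; each row shifts and turns the commanded pose from where the row before left it, along the tool's axes as they then stand; what a row does not reach is not made up. A row lasts 1/12 s, in which the tool goes at most 41.7 mm and 7.16 degrees, less where a joint would pass 70% of its speed; a pose out of reach is approached as far as the arm can. A call is refused whole if a number of a shift passes 0.0417 or a number of a turn 0.125, either way. A call with a gripper value outside its range is refused whole. The fingers move at their own pace and stop on an object; "force" is the grip in N (left out, the last holds). Time passes only in rows, so rows that do not move let the fingers close. It gives the time, the measured TCP pose, the force, the opening and the grip force at its end, in the units of the state.
- arm.get_state(): the state, without advancing time (a new reading comes with each control period).
- arm.grab_frame(name): name is "side" or "top"; returns the picture (400x640x3 uint8, blue, green, red); there is no depth.
- arm.camera_info(name): a dict with "K" (3x3 intrinsics, pixels), "k1" (the pictures are not rectified: a ray, as slopes to the right and down, at radius r is drawn at 1 + k1 r^2 times it, then the intrinsics apply), "extrinsics" (4x4, takes a point from camera to world coordinates). Camera axes: x right, y down, z forward; pixel columns grow to the right and rows downward; lengths in m; the calibration is good to about 2 mm. A picture is of the moment at which its call begins. camera_info takes no time and is no camera call.
- arm.job_done(): hands the job in; it is judged then, once.
Trained networks look in the newest picture that a camera, given by its name, has taken for a name from the list of things; names that differ only in an ending like _2 or _b are one class to them, and where a whole thing is asked for, a point or a joint stands for the part that bears it (a point fixed in the world has none). Each returns a list of dicts, best first, with "score" (0 to 1); they miss things now and then, are a little off and sometimes report something else, mostly with a low value. They report only what shows in the picture. A call takes as long as a camera call.
- arm.find_in(camera, name): "position" ([x, y, z] in m, in world coordinates, good to about 4 mm: the middle of the surface that is visible of it).
- arm.silhouettes(camera, name): "pixels" (400x640 bool, what is visible of it).
- arm.pinpoint(camera, name): "position" ([x, y, z] in m, in world coordinates, good to about 4 mm: a listed point, or the origin of a listed thing).
The state is a dict: "t": time; "q": joint angles; "qd": joint speeds; "joint_efforts": joint torques, N m; "eef_pos": TCP position; "ee_rot": TCP orientation; "force": force on the tool from outside, world axes, zero at the start; "moment": the same for the moment, N m; "width": finger opening in m; "gripper_force": force on a finger pad.
Only numpy, scipy, OpenCV 4.12 (cv2) and the standard library are available. Lean on these libraries where they do the work, as an engineer would, in place of code of your own. Each camera call takes 0.05 s, during which the arm holds its last target. There are 200 camera calls.

## Working session

There is one attempt and no reset: what is moved stays moved. The work goes in short steps, Python scripts to look and compute and a tool call to move; the robot and the scene stay as the last step left them, time stands still between calls to the robot, and variables do not carry over. Pictures are saved under pics/ and viewed, at most 16 in all, crops included, and the job is handed in when it is done.

Besides the shell and the picture viewer there is one more tool, called in YAML: its name, and indented under it one key for each argument. move_arm: Moves the arm, as the interface text tells. Its arguments: {"type":"object","properties":{"increments":{"type":"array"},"force":{"type":"number"}},"required":["increments"]}

```bash
mkdir -p pics
cat > h.py <<'E'
from station import arm
import numpy as np, cv2
def snap(c,n):
    im=arm.grab_frame(c); cv2.imwrite(f'pics/{n}.png',im); return im
def pp(c,names,k=3,f='pinpoint'):
    for n in names:
        r=getattr(arm,f)(c,n)
        print(c,n,[(np.round(d['position'],3).tolist(),round(d['score'],2)) for d in r[:k]])
E
python3 - <<'E'
from h import *
a=snap('top','t0'); b=snap('side','s0')
for c in('top','side'):
    pp(c,['mandarin_a_mid','lemon_a_mid'],5)
    pp(c,['basin','dial_grip','lid_knob','tote','tote_grip','tote_lip','board','onion','glass'],2)
    print(np.round(arm.camera_info(c)['extrinsics'],2).tolist())
s=arm.get_state();print(s['t'],s['eef_pos'],s['ee_rot'],s['width'])
E
```

```text
top mandarin_a_mid [([0.437, 0.024, 0.024], 0.52)]
top lemon_a_mid [([0.438, -0.386, 0.03], 0.78)]
top basin [([0.595, 0.359, 0.147], 0.71)]
top dial_grip [([0.467, 0.296, 0.176], 0.61), ([0.422, -0.182, 0.026], 0.16)]
top lid_knob [([0.666, 0.121, 0.034], 0.75)]
top tote [([0.424, -0.184, 0.024], 0.75), ([0.597, 0.363, 0.148], 0.63)]
top tote_grip [([0.664, -0.28, 0.113], 0.6)]
top tote_lip [([0.631, -0.091, 0.056], 0.64)]
top board []
top onion [([0.506, 0.107, -0.001], 0.96), ([0.639, -0.186, 0.03], 0.74)]
top glass [([0.42, 0.151, -0.003], 0.65), ([0.505, 0.108, -0.0], 0.4)]
[[0.01, -1.0, 0.09, 0.39], [-1.0, -0.01, 0.02, -0.02], [-0.02, -0.09, -1.0, 1.57], [0.0, 0.0, 0.0, 1.0]]
side mandarin_a_mid [([0.438, 0.029, 0.022], 0.88)]
side lemon_a_mid [([0.627, -0.098, 0.06], 0.56)]
side basin [([0.594, 0.352, 0.144], 0.94)]
side dial_grip [([0.468, 0.3, 0.17], 0.82)]
side lid_knob [([0.664, 0.121, 0.033], 0.84), ([0.417, 0.148, -0.003], 0.33)]
side tote [([0.642, -0.188, 0.029], 0.57)]
side tote_grip [([0.661, -0.281, 0.11], 0.85)]
side tote_lip [([0.664, -0.28, 0.112], 0.65), ([0.629, -0.095, 0.059], 0.61)]
side board [([0.422, -0.279, 0.027], 0.44)]
side onion []
side glass [([0.418, 0.147, -0.004], 0.79)]
[[-0.61, -0.64, 0.46, -0.09], [-0.79, 0.49, -0.37, 0.51], [0.01, -0.59, -0.81, 1.27], [0.0, 0.0, 0.0, 1.0]]
1.2 [ 0.25962041 -0.62305466  0.29217688] [-3.14155817e+00  1.67299109e-05 -2.74676360e+00] 0.08781618833168411
```

View pics/t0.png

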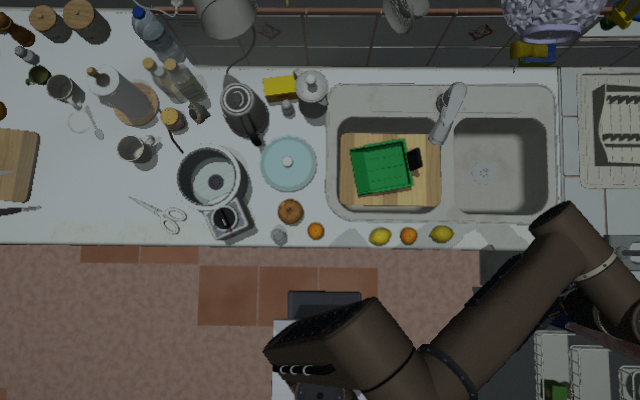

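View pics/s0.png

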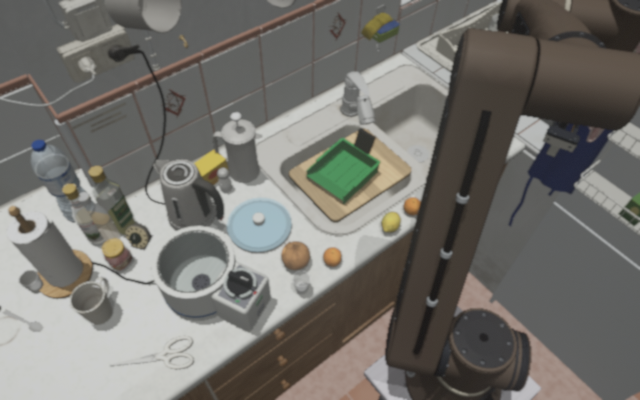

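The top view shows two lemons at about (380,236) and (442,233), and two mandarins at (316,231) and (409,236). The onion is at (290,210), the glass at (279,237), the tote on the board with its lip left, the lid at (288,161) and the washer at (210,178). I'll localise the fruit by colour.

```bash
cat >> h.py <<'E'
def topz(px,z,c='top'):
    I=arm.camera_info(c);K=np.array(I['K'],float);E=np.array(I['extrinsics'])
    d=(np.array(px,float)-K[:2,2])/[K[0,0],K[1,1]]
    u=d.copy()
    for _ in range(20): u=d/(1+I['k1']*(u@u))
    r=E[:3,:3]@np.array([u[0],u[1],1]);o=E[:3,3]
    return o+r*(z-o[2])/r[2]
def fruit(im,z=.03,c='top',roi=None):
    hsv=cv2.cvtColor(im,cv2.COLOR_BGR2HSV); out=[]
    for n,lo,hi in(('mand',8,19),('lemon',22,33)):
        m=cv2.inRange(hsv,(lo,150,90),(hi,255,255))
        N,l,s,ce=cv2.connectedComponentsWithStats(m)
        for i in range(1,N):
            p=topz(ce[i],z,c)
            if 60<s[i,4]<900 and .3<p[0]<.75 and -.5<p[1]<.5: out.append((n,s[i].tolist(),np.round(p,3).tolist()))
    return out
from math import *
def to(x,y,z,yaw=None,zoff=.047,p=1):
    "tool-frame delta to bring the grasp point to x,y,z"
    s=arm.get_state();e=np.array(s['eef_pos']);w=s['ee_rot'][2]
    D=np.array([x,y,z+zoff])-e
    tw=0 if yaw is None else -((yaw-w+pi)%(2*pi)-pi)
    R=np.array([[cos(w),sin(w)],[sin(w),-cos(w)]])
    d=R.T@D[:2]
    print('BEFORE twist: dx %.4f dy %.4f dz %.4f twist %.3f'%(d[0],d[1],-D[2],tw),'| t %.1f grasp %s yaw %.3f w %.3f'%(s['t'],np.round(e-[0,0,.047],4),w,s['width']))
E
python3 - <<'E'
from h import *
for f in fruit(cv2.imread('pics/t0.png')):print(f)
for f in fruit(cv2.imread('pics/s0.png'),.03,'side'):print('s',f)
pp('top',['lemon_a_mid','mandarin_a_mid','lemon_b_mid'],6,'find_in')
to(.437,-.386,.15,-pi/2)
E
```

```text
('mand', [279, 201, 21, 20, 293], [0.504, 0.113, 0.03])
('mand', [308, 223, 15, 16, 176], [0.441, 0.027, 0.03])
('mand', [402, 228, 15, 15, 170], [0.43, -0.275, 0.03])
('lemon', [431, 226, 22, 14, 214], [0.438, -0.382, 0.03])
('lemon', [369, 229, 22, 15, 242], [0.425, -0.183, 0.03])
top lemon_a_mid [([0.438, -0.38, 0.052], 0.79), ([0.422, -0.181, 0.048], 0.69)]
top mandarin_a_mid [([0.437, 0.022, 0.046], 0.67), ([0.656, -0.196, 0.038], 0.36)]
top lemon_b_mid [([0.425, -0.179, 0.045], 0.57), ([0.429, -0.274, 0.042], 0.35)]
BEFORE twist: dx -0.2550 dy 0.1506 dz 0.0951 twist -1.176 | t 1.4 grasp [ 0.2596 -0.6231  0.2451] yaw -2.747 w 0.088
```

move_arm:
  increments:
    - {"jaw": 1,"twist": -0.1176}
    - {"twist": -0.1176}
    - {"twist": -0.1176}
    - {"twist": -0.1176}
    - {"twist": -0.1176}
    - {"twist": -0.1176}
    - {"twist": -0.1176}
    - {"twist": -0.1176}
    - {"twist": -0.1176}
    - {"twist": -0.1176}

```text
$.increments[0]: bad value
```

move_arm:
  increments:
    - {"dx": -0.03,"dy": -0.0225,"dz": 0.012}
    - {"dx": -0.03,"dy": -0.0225,"dz": 0.012}
    - {"dx": -0.03,"dy": -0.0225,"dz": 0.012}
    - {"dx": -0.03,"dy": -0.0225,"dz": 0.012}
    - {"dx": -0.03,"dy": -0.0225,"dz": 0.012}
    - {"dx": -0.03,"dy": -0.0225,"dz": 0.012}
    - {"dx": -0.03,"dy": -0.0225,"dz": 0.012}
    - {"dx": -0.03,"dy": -0.0225,"dz": 0.012}
    - {}

```text
$.increments[0]: bad value
```

Run:
```python
from h import *
to(.438,-.384,.03,-pi/2)
print(arm.get_state()['q'])
```

```text
BEFORE twist: dx -0.2566 dy 0.1521 dz 0.2151 twist -1.176 | t 1.4 grasp [ 0.2596 -0.6231  0.2451] yaw -2.747 w 0.088
[-8.87916389e-01  3.58617700e-01  1.18694904e-02  8.71646739e-06
 -1.22407678e+00 -2.88090576e-01]
```

move_arm:
  increments:
    - {"jaw": 1,"dx": 0,"dy": 0,"dz": 0,"twist": -0.1176}
    - {"jaw": 1,"dx": 0,"dy": 0,"dz": 0,"twist": -0.1176}
    - {"jaw": 1,"dx": 0,"dy": 0,"dz": 0,"twist": -0.1176}
    - {"jaw": 1,"dx": 0,"dy": 0,"dz": 0,"twist": -0.1176}
    - {"jaw": 1,"dx": 0,"dy": 0,"dz": 0,"twist": -0.1176}
    - {"jaw": 1,"dx": 0,"dy": 0,"dz": 0,"twist": -0.1176}
    - {"jaw": 1,"dx": 0,"dy": 0,"dz": 0,"twist": -0.1176}
    - {"jaw": 1,"dx": 0,"dy": 0,"dz": 0,"twist": -0.1176}
    - {"jaw": 1,"dx": 0,"dy": 0,"dz": 0,"twist": -0.1176}
    - {"jaw": 1,"dx": 0,"dy": 0,"dz": 0,"twist": -0.1176}

```text
t: 2.18
eef_pos: [0.2596, -0.6231, 0.2921]
ee_rot: [3.142, 0.0, -1.565]
force: [-0.5, -0.8, -0.4]
width: 0.0878
gripper_force: 0.0
```

move_arm:
  increments:
    - {"jaw": 1,"dx": -0.03,"dy": -0.0225,"dz": 0.012,"twist": 0}
    - {"jaw": 1,"dx": -0.03,"dy": -0.0225,"dz": 0.012,"twist": 0}
    - {"jaw": 1,"dx": -0.03,"dy": -0.0225,"dz": 0.012,"twist": 0}
    - {"jaw": 1,"dx": -0.03,"dy": -0.0225,"dz": 0.012,"twist": 0}
    - {"jaw": 1,"dx": -0.03,"dy": -0.0225,"dz": 0.012,"twist": 0}
    - {"jaw": 1,"dx": -0.03,"dy": -0.0225,"dz": 0.012,"twist": 0}
    - {"jaw": 1,"dx": -0.03,"dy": -0.0225,"dz": 0.012,"twist": 0}
    - {"jaw": 1,"dx": -0.03,"dy": -0.0225,"dz": 0.012,"twist": 0}
    - {"jaw": 1,"dx": 0,"dy": 0,"dz": 0,"twist": 0}

```text
t: 2.93
eef_pos: [0.4419, -0.3786, 0.1941]
ee_rot: [3.14, 0.002, -1.567]
force: [-1.7, -0.8, -0.4]
width: 0.0876
gripper_force: 0.0
```

Run:
```python
from h import *
to(.438,-.384,.03,-pi/2)
print(arm.get_state()['q'])
```

```text
BEFORE twist: dx 0.0054 dy 0.0039 dz 0.1171 twist 0.004 | t 2.9 grasp [ 0.4419 -0.3786  0.1471] yaw -1.567 w 0.088
[-0.3730427   0.29046838 -0.32705852 -0.00129515 -0.95535335  0.37760063]
```

move_arm:
  increments:
    - {"jaw": 1,"dx": 0.002,"dy": 0.001,"dz": 0.03,"twist": 0}
    - {"jaw": 1,"dx": 0.002,"dy": 0.001,"dz": 0.03,"twist": 0}
    - {"jaw": 1,"dx": 0,"dy": 0,"dz": 0.03,"twist": 0}
    - {"jaw": 1,"dx": 0,"dy": 0,"dz": 0.027,"twist": 0}
    - {"jaw": 1,"dx": 0,"dy": 0,"dz": 0,"twist": 0}
    - {"jaw": -1,"dx": 0,"dy": 0,"dz": 0,"twist": 0}
    - {"jaw": -1,"dx": 0,"dy": 0,"dz": 0,"twist": 0}
    - {"jaw": -1,"dx": 0,"dy": 0,"dz": 0,"twist": 0}
    - {"jaw": -1,"dx": 0,"dy": 0,"dz": 0,"twist": 0}
    - {"jaw": -1,"dx": 0,"dy": 0,"dz": 0,"twist": 0}
    - {"jaw": -1,"dx": 0,"dy": 0,"dz": 0,"twist": 0}
  force: 15

```text
t: 3.85
eef_pos: [0.4378, -0.3872, 0.0803]
ee_rot: [-3.14, -0.001, -1.571]
force: [0.1, 0.4, 8.0]
width: 0.0534
gripper_force: 15.1
```

move_arm:
  increments:
    - {"jaw": -1,"dx": 0,"dy": 0,"dz": -0.04,"twist": 0}
    - {"jaw": -1,"dx": 0,"dy": 0,"dz": -0.04,"twist": 0}
    - {"jaw": -1,"dx": 0,"dy": 0,"dz": -0.04,"twist": 0}
    - {"jaw": -1,"dx": 0,"dy": 0,"dz": -0.02,"twist": 0}
    - {"jaw": -1,"dx": 0,"dy": 0,"dz": 0,"twist": 0}

```text
t: 4.27
eef_pos: [0.4397, -0.3884, 0.2256]
ee_rot: [-3.133, -0.005, -1.57]
force: [0.5, -0.5, -1.1]
width: 0.0534
gripper_force: 15.0
```

Run:
```python
from h import *
pp('top',['tote','tote_grip','tote_lip'],3); pp('side',['tote_grip','tote_lip'],3)
im=arm.grab_frame('top'); hsv=cv2.cvtColor(im,cv2.COLOR_BGR2HSV); m=cv2.inRange(hsv,(50,150,50),(85,255,255))
n,l,s,c=cv2.connectedComponentsWithStats(m); i=1+s[1:,4].argmax(); print(s[i],c[i])
r=cv2.minAreaRect(np.argwhere(l==i)[:,::-1].astype(np.float32)); print(r)
print([np.round(topz(p,.075),3).tolist() for p in cv2.boxPoints(r)])
to(.645,-.2,.15,-pi/2)
```

```text
top tote [([0.424, -0.184, 0.024], 0.75), ([0.597, 0.363, 0.148], 0.63), ([0.643, -0.188, 0.028], 0.59)]
top tote_grip [([0.664, -0.28, 0.113], 0.6)]
top tote_lip [([0.631, -0.091, 0.056], 0.64)]
side tote_grip [([0.661, -0.281, 0.11], 0.85)]
side tote_lip [([0.664, -0.28, 0.112], 0.65), ([0.629, -0.095, 0.059], 0.61)]
[ 350  139   59   56 1954] [375.78096213 165.03377687]
((380.7018737792969, 166.743408203125), (47.79216003417969, 55.900856018066406), 79.3803482055664)
[[0.702, -0.078, 0.075], [0.737, -0.253, 0.075], [0.586, -0.281, 0.075], [0.551, -0.108, 0.075]]
BEFORE twist: dx -0.1867 dy -0.2080 dz 0.0208 twist -0.000 | t 4.6 grasp [ 0.437  -0.3867  0.1708] yaw -1.571 w 0.053
```

move_arm:
  increments:
    - {"jaw": -1,"dx": -0.0247,"dy": -0.0286,"dz": 0,"twist": 0}
    - {"jaw": -1,"dx": -0.0247,"dy": -0.0286,"dz": 0,"twist": 0}
    - {"jaw": -1,"dx": -0.0247,"dy": -0.0286,"dz": 0,"twist": 0}
    - {"jaw": -1,"dx": -0.0247,"dy": -0.0286,"dz": 0,"twist": 0}
    - {"jaw": -1,"dx": -0.0247,"dy": -0.0286,"dz": 0,"twist": 0}
    - {"jaw": -1,"dx": -0.0247,"dy": -0.0286,"dz": 0,"twist": 0}
    - {"jaw": -1,"dx": -0.0247,"dy": -0.0286,"dz": 0,"twist": 0}
    - {"jaw": -1,"dx": 0,"dy": 0,"dz": 0,"twist": 0}
    - {"jaw": -1,"dx": 0,"dy": 0,"dz": 0,"twist": 0}

```text
t: 5.32
eef_pos: [0.6388, -0.2123, 0.2169]
ee_rot: [3.138, 0.0, -1.568]
force: [-0.6, 0.2, -1.7]
width: 0.0536
gripper_force: 15.0
```

move_arm:
  increments:
    - {"jaw": -1,"dx": 0,"dy": 0,"dz": 0.035,"twist": 0}
    - {"jaw": -1,"dx": 0,"dy": 0,"dz": 0.035,"twist": 0}
    - {"jaw": -1,"dx": 0,"dy": 0,"dz": 0.02,"twist": 0}
    - {"jaw": -1,"dx": 0,"dy": 0,"dz": 0.012,"twist": 0}
    - {"jaw": -1,"dx": 0,"dy": 0,"dz": 0,"twist": 0}
    - {"jaw": -1,"dx": 0,"dy": 0,"dz": 0,"twist": 0}

```text
t: 5.82
eef_pos: [0.6375, -0.2148, 0.1169]
ee_rot: [3.141, -0.0, -1.571]
force: [0.4, 0.3, -0.6]
width: 0.0536
gripper_force: 15.0
```

move_arm:
  increments:
    - {"jaw": 0.42,"dx": 0,"dy": 0,"dz": 0,"twist": 0}
    - {"jaw": 0.42,"dx": 0,"dy": 0,"dz": 0,"twist": 0}
    - {"jaw": 0.42,"dx": 0,"dy": 0,"dz": 0,"twist": 0}
    - {"jaw": 0.42,"dx": 0,"dy": 0,"dz": -0.035,"twist": 0}
    - {"jaw": 0.42,"dx": 0,"dy": 0,"dz": -0.04,"twist": 0}
    - {"jaw": 0.42,"dx": 0,"dy": 0,"dz": -0.025,"twist": 0}
    - {"jaw": 1,"dx": 0.01,"dy": 0.0345,"dz": 0,"twist": 0}
    - {"jaw": 1,"dx": 0.01,"dy": 0.0345,"dz": 0,"twist": 0}
    - {"jaw": 1,"dx": 0.01,"dy": 0.0345,"dz": 0,"twist": 0}
    - {"jaw": 1,"dx": 0.01,"dy": 0.0345,"dz": 0,"twist": 0}
    - {"jaw": 1,"dx": 0.01,"dy": 0.0345,"dz": 0,"twist": 0}
    - {"jaw": 1,"dx": 0.01,"dy": 0.0345,"dz": 0,"twist": 0}

```text
t: 6.82
eef_pos: [0.4293, -0.2744, 0.2181]
ee_rot: [-3.14, -0.0, -1.57]
force: [0.3, -0.2, 1.0]
width: 0.0872
gripper_force: 0.0
```

Run:
```python
from h import *
im=snap('top','t1')
for f in fruit(im):print(f)
to(.43,-.276,.028,-pi/2)
```

```text
('mand', [279, 201, 22, 21, 320], [0.503, 0.112, 0.03])
('mand', [308, 223, 15, 16, 176], [0.44, 0.027, 0.03])
('lemon', [377, 161, 24, 16, 248], [0.646, -0.211, 0.03])
BEFORE twist: dx 0.0012 dy -0.0066 dz 0.1428 twist -0.002 | t 6.9 grasp [ 0.4234 -0.2748  0.1708] yaw -1.572 w 0.088
```

View pics/t1.png

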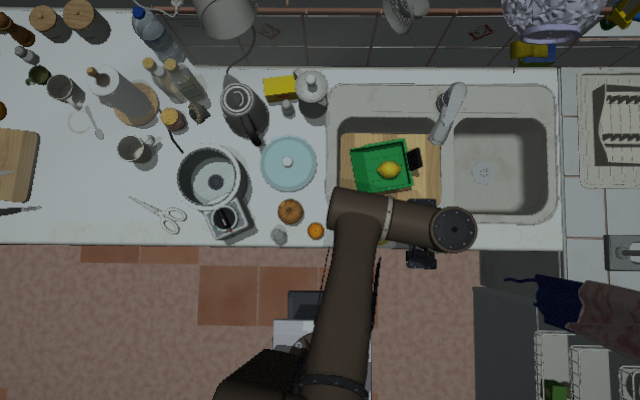

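The lemon lies in the tote at about (389,170). Next is the neighbouring mandarin.

move_arm:
  increments:
    - {"jaw": 1,"dx": 0.001,"dy": -0.0065,"dz": 0.036,"twist": 0}
    - {"jaw": 1,"dx": 0,"dy": 0,"dz": 0.036,"twist": 0}
    - {"jaw": 1,"dx": 0,"dy": 0,"dz": 0.036,"twist": 0}
    - {"jaw": 1,"dx": 0,"dy": 0,"dz": 0.034,"twist": 0}
    - {"jaw": 1,"dx": 0,"dy": 0,"dz": 0,"twist": 0}
    - {"jaw": -1,"dx": 0,"dy": 0,"dz": 0,"twist": 0}
    - {"jaw": -1,"dx": 0,"dy": 0,"dz": 0,"twist": 0}
    - {"jaw": -1,"dx": 0,"dy": 0,"dz": 0,"twist": 0}
    - {"jaw": -1,"dx": 0,"dy": 0,"dz": 0,"twist": 0}
    - {"jaw": -1,"dx": 0,"dy": 0,"dz": 0,"twist": 0}
    - {"jaw": -1,"dx": 0,"dy": 0,"dz": 0,"twist": 0}
  force: 12

```text
t: 7.78
eef_pos: [0.4377, -0.2753, 0.0764]
ee_rot: [-3.14, -0.0, -1.571]
force: [0.2, -0.0, 7.8]
width: 0.0538
gripper_force: 12.1
```

move_arm:
  increments:
    - {"jaw": -1,"dx": 0,"dy": 0,"dz": -0.04,"twist": 0}
    - {"jaw": -1,"dx": 0,"dy": 0,"dz": -0.04,"twist": 0}
    - {"jaw": -1,"dx": 0,"dy": 0,"dz": -0.04,"twist": 0}
    - {"jaw": -1,"dx": 0,"dy": 0,"dz": -0.02,"twist": 0}
    - {"jaw": -1,"dx": 0,"dy": 0,"dz": 0,"twist": 0}

```text
t: 8.2
eef_pos: [0.4398, -0.276, 0.2212]
ee_rot: [-3.132, -0.003, -1.57]
force: [0.8, -0.5, -0.2]
width: 0.0532
gripper_force: 12.0
```

move_arm:
  increments:
    - {"jaw": -1,"dx": -0.0212,"dy": -0.0313,"dz": 0,"twist": 0}
    - {"jaw": -1,"dx": -0.0212,"dy": -0.0313,"dz": 0,"twist": 0}
    - {"jaw": -1,"dx": -0.0212,"dy": -0.0313,"dz": 0,"twist": 0}
    - {"jaw": -1,"dx": -0.0212,"dy": -0.0313,"dz": 0,"twist": 0}
    - {"jaw": -1,"dx": -0.0212,"dy": -0.0313,"dz": 0,"twist": 0}
    - {"jaw": -1,"dx": -0.0212,"dy": -0.0313,"dz": 0,"twist": 0}
    - {"jaw": -1,"dx": 0,"dy": 0,"dz": 0.03,"twist": 0}
    - {"jaw": -1,"dx": 0,"dy": 0,"dz": 0.03,"twist": 0}
    - {"jaw": -1,"dx": 0,"dy": 0,"dz": 0.02,"twist": 0}
    - {"jaw": -1,"dx": 0,"dy": 0,"dz": 0.015,"twist": 0}
    - {"jaw": -1,"dx": 0,"dy": 0,"dz": 0,"twist": 0}

```text
t: 9.12
eef_pos: [0.6238, -0.1479, 0.1169]
ee_rot: [3.137, -0.0, -1.571]
force: [-0.4, 0.5, -0.9]
width: 0.0535
gripper_force: 12.0
```

move_arm:
  increments:
    - {"jaw": 0.42,"dx": 0,"dy": 0,"dz": 0,"twist": 0}
    - {"jaw": 0.42,"dx": 0,"dy": 0,"dz": 0,"twist": 0}
    - {"jaw": 0.42,"dx": 0,"dy": 0,"dz": 0,"twist": 0}
    - {"jaw": 0.42,"dx": 0,"dy": 0,"dz": -0.03,"twist": 0}
    - {"jaw": 0.42,"dx": 0,"dy": 0,"dz": -0.035,"twist": 0}
    - {"jaw": 0.42,"dx": 0,"dy": 0,"dz": -0.035,"twist": 0}
    - {"jaw": 1,"dx": 0.0057,"dy": 0.0333,"dz": 0,"twist": 0}
    - {"jaw": 1,"dx": 0.0057,"dy": 0.0333,"dz": 0,"twist": 0}
    - {"jaw": 1,"dx": 0.0057,"dy": 0.0333,"dz": 0,"twist": 0}
    - {"jaw": 1,"dx": 0.0057,"dy": 0.0333,"dz": 0,"twist": 0}
    - {"jaw": 1,"dx": 0.0057,"dy": 0.0333,"dz": 0,"twist": 0}
    - {"jaw": 1,"dx": 0.0057,"dy": 0.0333,"dz": 0,"twist": 0}

```text
t: 10.12
eef_pos: [0.4238, -0.1824, 0.2213]
ee_rot: [-3.139, 0.0, -1.571]
force: [-0.3, -0.8, 0.3]
width: 0.0872
gripper_force: 0.0
```

Run:
```python
from h import *
im=snap('top','t2')
for f in fruit(im):print(f)
im=snap('side','s2')
for f in fruit(im,.03,'side'):print(f)
to(.424,-.182,.03,-pi/2)
```

```text
('mand', [363, 167, 16, 15, 188], [0.628, -0.153, 0.03])
('mand', [279, 201, 21, 17, 173], [0.515, 0.119, 0.03])
('lemon', [378, 161, 23, 15, 245], [0.647, -0.213, 0.03])
BEFORE twist: dx -0.0006 dy -0.0031 dz 0.1444 twist -0.002 | t 10.2 grasp [ 0.4209 -0.1826  0.1744] yaw -1.572 w 0.087
```

move_arm:
  increments:
    - {"jaw": 1,"dx": 0,"dy": -0.001,"dz": 0.036,"twist": 0}
    - {"jaw": 1,"dx": 0,"dy": 0,"dz": 0.036,"twist": 0}
    - {"jaw": 1,"dx": 0,"dy": 0,"dz": 0.036,"twist": 0}
    - {"jaw": 1,"dx": 0,"dy": 0,"dz": 0.035,"twist": 0}
    - {"jaw": 1,"dx": 0,"dy": 0,"dz": 0,"twist": 0}
    - {"jaw": -1,"dx": 0,"dy": 0,"dz": 0,"twist": 0}
    - {"jaw": -1,"dx": 0,"dy": 0,"dz": 0,"twist": 0}
    - {"jaw": -1,"dx": 0,"dy": 0,"dz": 0,"twist": 0}
    - {"jaw": -1,"dx": 0,"dy": 0,"dz": 0,"twist": 0}
    - {"jaw": -1,"dx": 0,"dy": 0,"dz": 0,"twist": 0}
    - {"jaw": -1,"dx": 0,"dy": 0,"dz": 0,"twist": 0}
  force: 15

```text
t: 11.13
eef_pos: [0.4266, -0.1822, 0.0784]
ee_rot: [-3.14, -0.0, -1.571]
force: [-2.3, 1.1, 10.7]
width: 0.0544
gripper_force: 15.0
```

move_arm:
  increments:
    - {"jaw": -1,"dx": 0,"dy": 0,"dz": -0.04,"twist": 0}
    - {"jaw": -1,"dx": 0,"dy": 0,"dz": -0.04,"twist": 0}
    - {"jaw": -1,"dx": 0,"dy": 0,"dz": -0.04,"twist": 0}
    - {"jaw": -1,"dx": 0,"dy": 0,"dz": -0.02,"twist": 0}
    - {"jaw": -1,"dx": 0,"dy": 0,"dz": 0,"twist": 0}

```text
t: 11.55
eef_pos: [0.4287, -0.1825, 0.2228]
ee_rot: [-3.132, -0.001, -1.57]
force: [-0.1, 0.1, -0.4]
width: 0.0545
gripper_force: 15.0
```

Run:
```python
from h import *
u=np.array([-.174,.985]);v=np.array([-.985,-.174]);o=np.array([.643,-.187])
im=snap('top','t3')
for n,s,p in fruit(im,.06):
    d=np.array(p[:2])-o; print(n,p,np.round([d@u,d@v],3))
t=o-.025*u-.032*v; to(t[0],t[1],.09,-pi/2)
```

```text
mand [0.623, -0.15, 0.06] [0.04  0.013]
mand [0.513, 0.116, 0.06] [0.321 0.075]
lemon [0.642, -0.209, 0.06] [-0.021  0.005]
BEFORE twist: dx 0.0239 dy -0.2513 dz 0.0832 twist 0.000 | t 11.6 grasp [ 0.4275 -0.1822  0.1732] yaw -1.571 w 0.054
```

move_arm:
  increments:
    - {"jaw": -1,"dx": 0.004,"dy": -0.0366,"dz": 0,"twist": 0}
    - {"jaw": -1,"dx": 0.004,"dy": -0.0366,"dz": 0,"twist": 0}
    - {"jaw": -1,"dx": 0.004,"dy": -0.0366,"dz": 0,"twist": 0}
    - {"jaw": -1,"dx": 0.004,"dy": -0.0366,"dz": 0,"twist": 0}
    - {"jaw": -1,"dx": 0.004,"dy": -0.0366,"dz": 0,"twist": 0}
    - {"jaw": -1,"dx": 0.004,"dy": -0.0366,"dz": 0,"twist": 0}
    - {"jaw": -1,"dx": 0.004,"dy": -0.0366,"dz": 0,"twist": 0}
    - {"jaw": -1,"dx": 0,"dy": 0,"dz": 0.03,"twist": 0}
    - {"jaw": -1,"dx": 0,"dy": 0,"dz": 0.02,"twist": 0}
    - {"jaw": -1,"dx": 0,"dy": 0,"dz": 0.012,"twist": 0}
    - {"jaw": -1,"dx": 0,"dy": 0,"dz": 0,"twist": 0}

```text
t: 12.52
eef_pos: [0.6829, -0.2103, 0.1551]
ee_rot: [3.141, -0.001, -1.57]
force: [-0.1, -0.2, 1.6]
width: 0.054
gripper_force: 16.0
```

move_arm:
  increments:
    - {"jaw": 0.42,"dx": 0,"dy": 0,"dz": 0,"twist": 0}
    - {"jaw": 0.42,"dx": 0,"dy": 0,"dz": 0,"twist": 0}
    - {"jaw": 0.42,"dx": 0,"dy": 0,"dz": 0,"twist": 0}
    - {"jaw": 0.42,"dx": 0,"dy": 0,"dz": -0.035,"twist": 0}
    - {"jaw": 0.42,"dx": 0,"dy": 0,"dz": -0.03,"twist": 0}

```text
t: 12.93
eef_pos: [0.681, -0.21, 0.2188]
ee_rot: [3.136, 0.001, -1.571]
force: [1.7, 0.0, 1.3]
width: 0.0623
gripper_force: 0.0
```

move_arm:
  increments:
    - {"jaw": 1,"dx": -0.0262,"dy": 0.0271,"dz": 0,"twist": 0}
    - {"jaw": 1,"dx": -0.0262,"dy": 0.0271,"dz": 0,"twist": 0}
    - {"jaw": 1,"dx": -0.0262,"dy": 0.0271,"dz": 0,"twist": 0}
    - {"jaw": 1,"dx": -0.0262,"dy": 0.0271,"dz": 0,"twist": 0}
    - {"jaw": 1,"dx": -0.0262,"dy": 0.0271,"dz": 0,"twist": 0}
    - {"jaw": 1,"dx": -0.0262,"dy": 0.0271,"dz": 0,"twist": 0}
    - {"jaw": 1,"dx": -0.0262,"dy": 0.0271,"dz": 0,"twist": 0}
    - {"jaw": 1,"dx": -0.0262,"dy": 0.0271,"dz": 0,"twist": 0}
    - {"jaw": 1,"dx": -0.0262,"dy": 0.0271,"dz": 0,"twist": 0}
    - {"jaw": 1,"dx": 0,"dy": 0,"dz": 0,"twist": 0.117}
    - {"jaw": 1,"dx": 0,"dy": 0,"dz": 0,"twist": 0.117}
    - {"jaw": 1,"dx": 0,"dy": 0,"dz": 0,"twist": 0.117}

```text
t: 13.93
eef_pos: [0.4375, 0.0262, 0.2202]
ee_rot: [3.141, 0.0, -1.926]
force: [-0.1, 0.4, -0.3]
width: 0.0877
gripper_force: 0.0
```

Run:
```python
from h import *
u=np.array([-.174,.985]);v=np.array([-.985,-.174]);o=np.array([.643,-.187])
im=snap('top','t4')
for n,s,p in fruit(im,.06):
    d=np.array(p[:2])-o; print(n,s,p,np.round([d@u,d@v],3))
im=snap('side','s4')
for n,s,p in fruit(im,.06,'side'):
    d=np.array(p[:2])-o; print(n,s,p,np.round([d@u,d@v],3))
pp('top',['onion'],2)
to(.438,.026,.03,None)
cv2.imwrite('pics/c4.png',np.hstack([cv2.resize(im[100:260,240:440],(400,320)),cv2.resize(cv2.imread('pics/t4.png')[110:270,260:460],(400,320))]))
```

```text
mand [364, 166, 15, 16, 181] [0.625, -0.151, 0.06] [0.039 0.011]
mand [280, 201, 15, 14, 99] [0.515, 0.123, 0.06] [0.328 0.072]
lemon [380, 144, 19, 15, 211] [0.698, -0.208, 0.06] [-0.03  -0.051]
lemon [377, 161, 24, 15, 251] [0.642, -0.209, 0.06] [-0.021  0.005]
top onion [([0.505, 0.11, -0.001], 0.73)]
BEFORE twist: dx -0.0004 dy 0.0002 dz 0.1430 twist 0.000 | t 14.1 grasp [0.438  0.0255 0.173 ] yaw -1.919 w 0.087
```

View pics/c4.png

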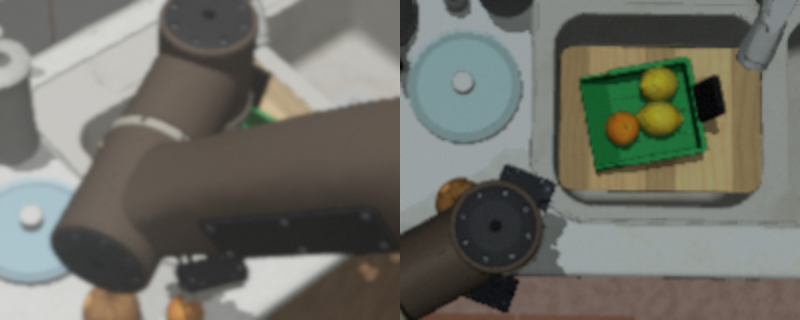

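The tote holds both lemons and one mandarin, clear of the lip. The last mandarin sits beneath the gripper.

move_arm:
  increments:
    - {"jaw": 1,"dx": 0,"dy": 0,"dz": 0.036,"twist": 0}
    - {"jaw": 1,"dx": 0,"dy": 0,"dz": 0.036,"twist": 0}
    - {"jaw": 1,"dx": 0,"dy": 0,"dz": 0.036,"twist": 0}
    - {"jaw": 1,"dx": 0,"dy": 0,"dz": 0.034,"twist": 0}
    - {"jaw": 1,"dx": 0,"dy": 0,"dz": 0,"twist": 0}
    - {"jaw": -1,"dx": 0,"dy": 0,"dz": 0,"twist": 0}
    - {"jaw": -1,"dx": 0,"dy": 0,"dz": 0,"twist": 0}
    - {"jaw": -1,"dx": 0,"dy": 0,"dz": 0,"twist": 0}
    - {"jaw": -1,"dx": 0,"dy": 0,"dz": 0,"twist": 0}
    - {"jaw": -1,"dx": 0,"dy": 0,"dz": 0,"twist": 0}
    - {"jaw": -1,"dx": 0,"dy": 0,"dz": 0,"twist": 0}
  force: 12

```text
t: 15.0
eef_pos: [0.4392, 0.0259, 0.0793]
ee_rot: [-3.14, 0.002, -1.921]
force: [-0.4, 0.4, 2.7]
width: 0.0532
gripper_force: 5.2
```

move_arm:
  increments:
    - {"jaw": -1,"dx": 0,"dy": 0,"dz": -0.04,"twist": 0}
    - {"jaw": -1,"dx": 0,"dy": 0,"dz": -0.04,"twist": 0}
    - {"jaw": -1,"dx": 0,"dy": 0,"dz": -0.04,"twist": 0}
    - {"jaw": -1,"dx": 0,"dy": 0,"dz": -0.03,"twist": 0}
    - {"jaw": -1,"dx": 0,"dy": 0,"dz": 0,"twist": -0.12}
    - {"jaw": -1,"dx": 0,"dy": 0,"dz": 0,"twist": -0.12}
    - {"jaw": -1,"dx": 0,"dy": 0,"dz": 0,"twist": -0.11}
    - {"jaw": -1,"dx": 0,"dy": 0,"dz": 0,"twist": 0}

```text
t: 15.67
eef_pos: [0.4384, 0.0256, 0.2289]
ee_rot: [-3.14, 0.001, -1.567]
force: [-0.0, -1.2, -1.9]
width: 0.0527
gripper_force: 12.0
```

Run:
```python
from h import *
u=np.array([-.174,.985]);v=np.array([-.985,-.174]);o=np.array([.643,-.187])
t=o+.035*u-.045*v; print(t);to(t[0],t[1],.1,-pi/2)
```

```text
[ 0.681235 -0.144695]
BEFORE twist: dx 0.1713 dy -0.2421 dz 0.0819 twist 0.004 | t 15.7 grasp [0.4384 0.0256 0.1819] yaw -1.567 w 0.053
```

move_arm:
  increments:
    - {"jaw": -1,"dx": 0.022,"dy": -0.0301,"dz": 0,"twist": 0}
    - {"jaw": -1,"dx": 0.022,"dy": -0.0301,"dz": 0,"twist": 0}
    - {"jaw": -1,"dx": 0.022,"dy": -0.0301,"dz": 0,"twist": 0}
    - {"jaw": -1,"dx": 0.022,"dy": -0.0301,"dz": 0,"twist": 0}
    - {"jaw": -1,"dx": 0.022,"dy": -0.0301,"dz": 0,"twist": 0}
    - {"jaw": -1,"dx": 0.022,"dy": -0.0301,"dz": 0,"twist": 0}
    - {"jaw": -1,"dx": 0.022,"dy": -0.0301,"dz": 0,"twist": 0}
    - {"jaw": -1,"dx": 0.022,"dy": -0.0301,"dz": 0,"twist": 0}
    - {"jaw": -1,"dx": 0,"dy": 0,"dz": 0.035,"twist": 0}
    - {"jaw": -1,"dx": 0,"dy": 0,"dz": 0.025,"twist": 0}
    - {"jaw": -1,"dx": 0,"dy": 0,"dz": 0.014,"twist": 0}
    - {"jaw": -1,"dx": 0,"dy": 0,"dz": 0,"twist": 0}

```text
t: 16.67
eef_pos: [0.6769, -0.1508, 0.1494]
ee_rot: [3.134, 0.001, -1.577]
force: [-1.5, -0.3, -1.0]
width: 0.0526
gripper_force: 12.0
```

move_arm:
  increments:
    - {"jaw": 0.4,"dx": 0,"dy": 0,"dz": 0,"twist": 0}
    - {"jaw": 0.4,"dx": 0,"dy": 0,"dz": 0,"twist": 0}
    - {"jaw": 0.4,"dx": 0,"dy": 0,"dz": 0,"twist": 0}
    - {"jaw": 0.4,"dx": 0,"dy": 0,"dz": -0.04,"twist": 0}
    - {"jaw": 1,"dx": 0,"dy": 0,"dz": -0.04,"twist": 0}
    - {"jaw": 1,"dx": 0,"dy": 0,"dz": -0.02,"twist": 0}
    - {"jaw": 1,"dx": 0,"dy": 0.04,"dz": 0,"twist": 0}
    - {"jaw": 1,"dx": 0,"dy": 0.04,"dz": 0,"twist": 0}
    - {"jaw": 1,"dx": 0,"dy": 0.04,"dz": 0,"twist": 0}
    - {"jaw": 1,"dx": 0,"dy": 0.04,"dz": 0,"twist": 0}

```text
t: 17.5
eef_pos: [0.5178, -0.1503, 0.2556]
ee_rot: [-3.139, 0.0, -1.572]
force: [-0.2, 0.3, 1.0]
width: 0.0872
gripper_force: 0.0
```

Run:
```python
from h import *
u=np.array([-.174,.985]);v=np.array([-.985,-.174]);o=np.array([.643,-.187])
im=snap('top','t5')
for n,s,p in fruit(im,.06):
    d=np.array(p[:2])-o; print(n,s,p,np.round([d@u,d@v],3))
pp('top',['tote_grip','tote_lip','tote'],2)
pp('side',['tote_grip','tote_lip'],2)
side=snap('side','s5')
to(.663,-.28,.112,-1.396)
cv2.imwrite('pics/c5.png',np.hstack([cv2.resize(side[100:260,270:470],(400,320)),cv2.resize(im[110:270,260:460],(400,320))]))
```

```text
mand [365, 149, 16, 15, 170] [0.682, -0.154, 0.06] [ 0.026 -0.044]
lemon [385, 143, 16, 16, 192] [0.7, -0.219, 0.06] [-0.041 -0.051]
top tote_grip [([0.664, -0.28, 0.114], 0.69)]
top tote_lip [([0.628, -0.094, 0.057], 0.85)]
top tote [([0.643, -0.187, 0.027], 0.65)]
side tote_grip [([0.667, -0.278, 0.111], 0.57)]
side tote_lip [([0.438, 0.027, 0.021], 0.48)]
BEFORE twist: dx 0.1295 dy -0.1427 dz 0.0961 twist -0.176 | t 17.9 grasp [ 0.5205 -0.1503  0.2081] yaw -1.572 w 0.088
```

View pics/c5.png

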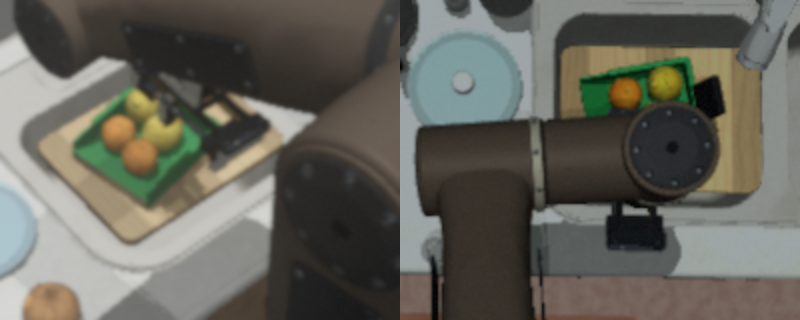

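All four fruits are in the tote. I'll now grasp the grip across its 62 mm width so that the tote can pivot between the pads.

move_arm:
  increments:
    - {"jaw": 1,"dx": 0,"dy": 0,"dz": 0,"twist": -0.088}
    - {"jaw": 1,"dx": 0,"dy": 0,"dz": 0,"twist": -0.088}
    - {"jaw": 1,"dx": 0.0308,"dy": -0.0235,"dz": 0,"twist": 0}
    - {"jaw": 1,"dx": 0.0308,"dy": -0.0235,"dz": 0,"twist": 0}
    - {"jaw": 1,"dx": 0.0308,"dy": -0.0235,"dz": 0,"twist": 0}
    - {"jaw": 1,"dx": 0.0308,"dy": -0.0235,"dz": 0,"twist": 0}
    - {"jaw": 1,"dx": 0.0308,"dy": -0.0235,"dz": 0,"twist": 0}
    - {"jaw": 1,"dx": 0,"dy": 0,"dz": 0,"twist": 0}
    - {"jaw": 1,"dx": 0,"dy": 0,"dz": 0,"twist": 0}

```text
t: 18.6
eef_pos: [0.6633, -0.2832, 0.2509]
ee_rot: [3.138, 0.001, -1.398]
force: [-0.3, 0.4, 0.0]
width: 0.0876
gripper_force: 0.0
```

Run:
```python
from h import *
pp('side',['tote_grip','tote_lip','tote'],2); pp('top',['tote_lip'],2)
to(.663,-.281,.112,-1.396)
print(arm.get_state()['q'])
```

```text
side tote_grip []
side tote_lip [([0.626, -0.098, 0.057], 0.78)]
side tote [([0.643, -0.185, 0.029], 0.97)]
top tote_lip [([0.628, -0.094, 0.057], 0.85)]
BEFORE twist: dx 0.0002 dy -0.0013 dz 0.0953 twist 0.001 | t 18.8 grasp [ 0.6617 -0.2811  0.2073] yaw -1.395 w 0.088
[-1.31620793e-01  4.52115190e-01  6.91492524e-02 -3.34511878e-05
 -1.18782752e+00  3.07222193e-01]
```

move_arm:
  increments:
    - {"jaw": 1,"dx": 0,"dy": -0.001,"dz": 0.035,"twist": 0}
    - {"jaw": 1,"dx": 0,"dy": 0,"dz": 0.035,"twist": 0}
    - {"jaw": 1,"dx": 0,"dy": 0,"dz": 0.025,"twist": 0}
    - {"jaw": 1,"dx": 0,"dy": 0,"dz": 0,"twist": 0}
    - {"jaw": 1,"dx": 0,"dy": 0,"dz": 0,"twist": 0}
    - {"jaw": -1,"dx": 0,"dy": 0,"dz": 0,"twist": 0}
    - {"jaw": -1,"dx": 0,"dy": 0,"dz": 0,"twist": 0}
    - {"jaw": -1,"dx": 0,"dy": 0,"dz": 0,"twist": 0}
    - {"jaw": -1,"dx": 0,"dy": 0,"dz": 0,"twist": 0}
    - {"jaw": -1,"dx": 0,"dy": 0,"dz": 0,"twist": 0}
    - {"jaw": -1,"dx": 0,"dy": 0,"dz": 0,"twist": 0}
    - {"jaw": -1,"dx": 0,"dy": 0,"dz": 0,"twist": 0}
  force: 60

```text
t: 19.8
eef_pos: [0.6633, -0.2816, 0.1606]
ee_rot: [-3.14, -0.001, -1.395]
force: [0.2, 1.6, 5.9]
width: 0.0615
gripper_force: 60.0
```

move_arm:
  increments:
    - {"jaw": -1,"dx": 0,"dy": 0,"dz": -0.005,"twist": 0}
    - {"jaw": -1,"dx": 0,"dy": 0,"dz": -0.005,"twist": 0}
    - {"jaw": -1,"dx": 0,"dy": 0,"dz": -0.005,"twist": 0}
    - {"jaw": -1,"dx": 0,"dy": 0,"dz": -0.005,"twist": 0}
    - {"jaw": -1,"dx": 0,"dy": 0,"dz": 0,"twist": 0}
    - {"jaw": -1,"dx": 0,"dy": 0,"dz": 0,"twist": 0}

```text
t: 20.3
eef_pos: [0.6628, -0.2815, 0.1794]
ee_rot: [-3.141, -0.0, -1.396]
force: [-0.5, -0.3, -5.6]
width: 0.0616
gripper_force: 60.0
```

Run:
```python
from h import *
pp('side',['tote_grip','tote_lip','tote'],2); pp('top',['tote_lip','tote_grip'],2)
im=snap('side','s6'); s=arm.get_state(); print(s['force'],s['moment'],s['eef_pos'])
cv2.imwrite('pics/c6.png',cv2.resize(im[80:280,250:500],(750,600)))
```

```text
side tote_grip []
side tote_lip [([0.626, -0.098, 0.057], 0.78)]
side tote [([0.643, -0.185, 0.029], 0.97)]
top tote_lip [([0.628, -0.094, 0.057], 0.85)]
top tote_grip [([0.664, -0.28, 0.114], 0.69)]
[ 0.34208024 -0.19664352 -5.66119972] [-0.42663916  0.05081735 -0.00998786] [ 0.66257732 -0.28141357  0.17878351]
```

View pics/c6.png

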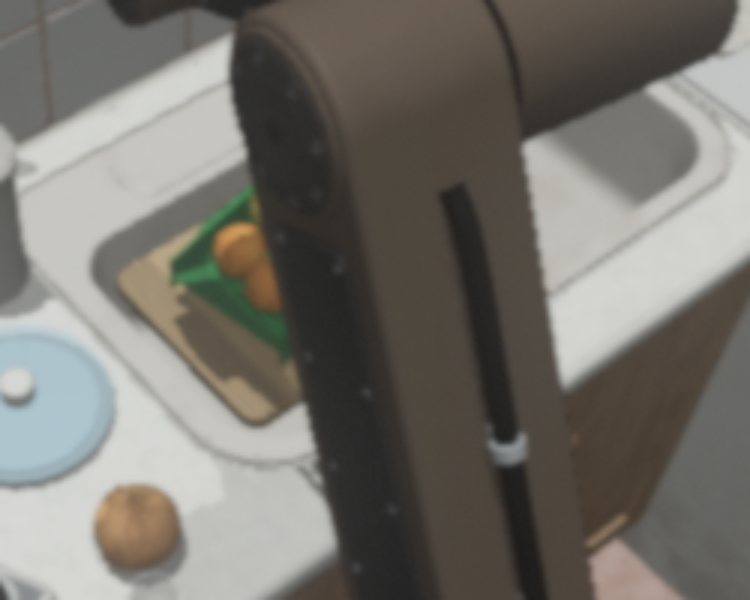

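Measured force shows the full 5.6 N weight is lifted, with the tote appearing tilted or level. I'll measure the tilt on fresh pictures.

Run:
```python
from h import *
arm.grab_frame('top'); arm.grab_frame('side')
pp('side',['tote_lip','tote','basin'],2); pp('top',['tote_lip','tote_grip','tote','glass','lid_knob'],2)
to(.6,.2,.3)
```

```text
side tote_lip [([0.623, -0.096, 0.077], 0.95), ([0.694, -0.217, 0.083], 0.5)]
side tote [([0.645, -0.185, 0.047], 0.95)]
side basin [([0.59, 0.352, 0.142], 0.8)]
top tote_lip []
top tote_grip [([0.661, -0.28, 0.132], 0.84), ([0.699, 0.108, 0.002], 0.44)]
top tote [([0.64, -0.186, 0.046], 0.94)]
top glass [([0.422, 0.149, -0.005], 0.6)]
top lid_knob [([0.701, 0.109, 0.034], 0.89)]
BEFORE twist: dx -0.4850 dy -0.0221 dz -0.1678 twist 0.000 | t 21.1 grasp [ 0.6627 -0.2815  0.1322] yaw -1.396 w 0.062
```

The tote is held level (lip z 0.077) and the lid has been knocked to about (0.70, 0.11). Before carrying the tote I'll check the kettle's clearance.

Run:
```python
from h import *
for z in(.1,.15,.2,.25): print(z,'handle',topz((258,143),z).round(3)[:2],'handle mid',topz((255,128),z).round(3)[:2],'side handle near',topz((218,212),z,'side').round(3)[:2],'side handle top',topz((208,186),z,'side').round(3)[:2],'jar top',topz((312,84),z).round(3)[:2])
im=np.hstack([cv2.resize(cv2.imread('pics/t0.png')[60:200,180:340],(400,350)),cv2.resize(cv2.imread('pics/s0.png')[110:250,120:280],(400,350))]);cv2.imwrite('pics/c7.png',im)
```

```text
0.1 handle [0.711 0.21 ] handle mid [0.759 0.22 ] side handle near [0.714 0.216] side handle top [0.811 0.191] jar top [0.904 0.042]
0.15 handle [0.7   0.202] handle mid [0.747 0.212] side handle near [0.68  0.229] side handle top [0.772 0.204] jar top [0.887 0.04 ]
0.2 handle [0.69  0.194] handle mid [0.734 0.204] side handle near [0.646 0.241] side handle top [0.734 0.218] jar top [0.869 0.038]
0.25 handle [0.679 0.186] handle mid [0.722 0.196] side handle near [0.612 0.254] side handle top [0.696 0.232] jar top [0.852 0.036]
```

View pics/c7.png

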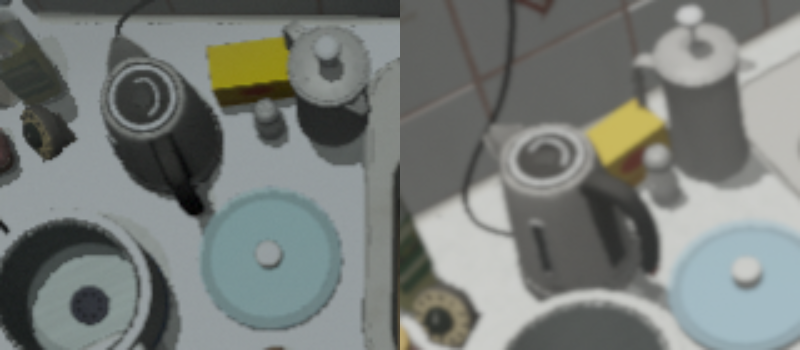

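move_arm:
  increments:
    - {"jaw": -1,"dx": 0,"dy": 0,"dz": -0.01,"twist": 0}
    - {"jaw": -1,"dx": 0,"dy": 0,"dz": -0.02,"twist": 0}
    - {"jaw": -1,"dx": 0,"dy": 0,"dz": -0.02,"twist": 0}
    - {"jaw": -1,"dx": 0,"dy": 0,"dz": -0.02,"twist": 0}
    - {"jaw": -1,"dx": 0,"dy": 0,"dz": -0.02,"twist": 0}
    - {"jaw": -1,"dx": 0,"dy": 0,"dz": -0.02,"twist": 0}
    - {"jaw": -1,"dx": 0,"dy": 0,"dz": -0.02,"twist": 0}
    - {"jaw": -1,"dx": 0,"dy": 0,"dz": -0.01,"twist": 0.044}
    - {"jaw": -1,"dx": 0,"dy": 0,"dz": 0,"twist": 0.044}
    - {"jaw": -1,"dx": 0,"dy": 0,"dz": 0,"twist": 0.044}
    - {"jaw": -1,"dx": 0,"dy": 0,"dz": 0,"twist": 0.043}
    - {"jaw": -1,"dx": 0,"dy": 0,"dz": 0,"twist": 0}

```text
t: 22.1
eef_pos: [0.6626, -0.2815, 0.3201]
ee_rot: [-3.141, -0.0, -1.573]
force: [-0.2, -0.4, -5.8]
width: 0.0616
gripper_force: 60.0
```

Run:
```python
from h import *
arm.grab_frame('top'); arm.grab_frame('side')
pp('side',['tote_lip','tote'],2); pp('top',['tote_lip','tote_grip','tote'],2)
to(.594,.146,.272,-pi/2)
s=arm.get_state();print(s['force'],s['moment'],s['q'])
```

```text
side tote_lip [([0.658, -0.092, 0.215], 0.97)]
side tote [([0.657, -0.184, 0.187], 0.84)]
top tote_lip []
top tote_grip [([0.663, -0.281, 0.272], 0.58), ([0.695, -0.162, 0.222], 0.19)]
top tote [([0.656, -0.185, 0.188], 0.89)]
BEFORE twist: dx -0.4275 dy 0.0684 dz 0.0002 twist 0.001 | t 22.4 grasp [ 0.6627 -0.2815  0.2722] yaw -1.570 w 0.062
[-0.00917373 -0.30117303 -5.92657775] [-0.47542722  0.11800831  0.01827578] [-1.31983384e-01  4.19929317e-01  1.65897338e-01 -9.09186933e-06
 -1.31687034e+00  1.32592966e-01]
```

move_arm:
  increments:
    - {"jaw": -1,"dx": -0.005,"dy": 0,"dz": 0,"twist": 0}
    - {"jaw": -1,"dx": -0.01,"dy": 0,"dz": 0,"twist": 0}
    - {"jaw": -1,"dx": -0.015,"dy": 0.002,"dz": 0,"twist": 0}
    - {"jaw": -1,"dx": -0.0204,"dy": 0.0037,"dz": 0,"twist": 0}
    - {"jaw": -1,"dx": -0.0204,"dy": 0.0037,"dz": 0,"twist": 0}
    - {"jaw": -1,"dx": -0.0204,"dy": 0.0037,"dz": 0,"twist": 0}
    - {"jaw": -1,"dx": -0.0204,"dy": 0.0037,"dz": 0,"twist": 0}
    - {"jaw": -1,"dx": -0.0204,"dy": 0.0037,"dz": 0,"twist": 0}
    - {"jaw": -1,"dx": -0.0204,"dy": 0.0037,"dz": 0,"twist": 0}
    - {"jaw": -1,"dx": -0.0204,"dy": 0.0037,"dz": 0,"twist": 0}
    - {"jaw": -1,"dx": -0.0204,"dy": 0.0037,"dz": 0,"twist": 0}
    - {"jaw": -1,"dx": -0.0204,"dy": 0.0037,"dz": 0,"twist": 0}

```text
t: 23.45
eef_pos: [0.6265, -0.0655, 0.3194]
ee_rot: [-3.141, 0.0, -1.57]
force: [0.3, 0.3, -4.9]
width: 0.0616
gripper_force: 60.0
```

move_arm:
  increments:
    - {"jaw": -1,"dx": -0.0204,"dy": 0.0037,"dz": 0,"twist": 0}
    - {"jaw": -1,"dx": -0.0204,"dy": 0.0037,"dz": 0,"twist": 0}
    - {"jaw": -1,"dx": -0.0204,"dy": 0.0037,"dz": 0,"twist": 0}
    - {"jaw": -1,"dx": -0.0204,"dy": 0.0037,"dz": 0,"twist": 0}
    - {"jaw": -1,"dx": -0.0204,"dy": 0.0037,"dz": 0,"twist": 0}
    - {"jaw": -1,"dx": -0.0204,"dy": 0.0037,"dz": 0,"twist": 0}
    - {"jaw": -1,"dx": -0.0204,"dy": 0.0037,"dz": 0,"twist": 0}
    - {"jaw": -1,"dx": -0.0204,"dy": 0.0037,"dz": 0,"twist": 0}
    - {"jaw": -1,"dx": -0.0204,"dy": 0.0037,"dz": 0,"twist": 0}
    - {"jaw": -1,"dx": -0.015,"dy": 0.002,"dz": 0,"twist": 0}
    - {"jaw": -1,"dx": -0.01,"dy": 0,"dz": 0,"twist": 0}
    - {"jaw": -1,"dx": -0.005,"dy": 0,"dz": 0,"twist": 0}

```text
t: 24.45
eef_pos: [0.5917, 0.1475, 0.3193]
ee_rot: [-3.141, 0.0, -1.569]
force: [0.2, -1.1, -5.2]
width: 0.0616
gripper_force: 60.0
```

Run:
```python
from h import *
t=arm.grab_frame('top'); i=snap('side','s8')
pp('side',['tote_lip','basin','tote','tote_grip'],2); pp('top',['tote_lip','tote_grip','tote','basin'],2)
for f in fruit(i,.2,'side'):print(f)
for f in fruit(t,.2):print(f)
to(.594,.1455,.230,-pi/2)
s=arm.get_state();print(s['force'],s['moment'])
```

```text
side tote_lip [([0.588, 0.336, 0.218], 0.96)]
side basin [([0.59, 0.352, 0.143], 0.55), ([0.42, 0.148, -0.002], 0.36)]
side tote [([0.588, 0.244, 0.19], 0.57), ([0.419, 0.15, -0.002], 0.16)]
side tote_grip [([0.594, 0.151, 0.27], 0.86)]
top tote_lip [([0.471, 0.296, 0.174], 0.27)]
top tote_grip [([0.589, 0.15, 0.269], 0.74)]
top tote [([0.588, 0.245, 0.188], 0.73)]
top basin []
('mand', [203, 210, 18, 33, 160], [0.619, 0.279, 0.2])
('lemon', [236, 174, 19, 13, 153], [0.578, 0.229, 0.2])
BEFORE twist: dx -0.0004 dy -0.0017 dz 0.0422 twist -0.001 | t 24.9 grasp [0.5923 0.1451 0.2722] yaw -1.572 w 0.062
[ 0.11502505 -0.2730211  -5.64765959] [-0.4105806   0.13509958 -0.02748354]
```

View pics/s8.png

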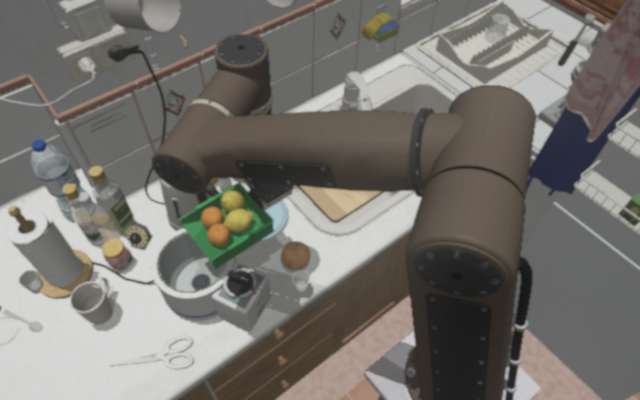

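move_arm:
  increments:
    - {"jaw": -1,"dx": 0,"dy": -0.003,"dz": 0.01,"twist": 0}
    - {"jaw": -1,"dx": 0,"dy": 0,"dz": 0.01,"twist": 0}
    - {"jaw": -1,"dx": 0,"dy": 0,"dz": 0.01,"twist": 0}
    - {"jaw": -1,"dx": 0,"dy": 0,"dz": 0.008,"twist": 0}
    - {"jaw": -1,"dx": 0,"dy": 0,"dz": 0.004,"twist": 0}
    - {"jaw": -1,"dx": 0,"dy": 0,"dz": 0,"twist": 0}
    - {"jaw": -1,"dx": 0,"dy": 0,"dz": 0,"twist": 0}

```text
t: 25.53
eef_pos: [0.5952, 0.1458, 0.2771]
ee_rot: [-3.142, -0.0, -1.571]
force: [-0.5, 0.9, -5.6]
width: 0.0617
gripper_force: 60.0
```

move_arm:
  increments:
    - {"jaw": -1,"dx": 0,"dy": 0,"dz": 0,"twist": 0}
    - {"jaw": -1,"dx": 0,"dy": 0,"dz": 0,"twist": 0}
    - {"jaw": -1,"dx": 0,"dy": 0,"dz": 0,"twist": 0}
  force: 25

```text
t: 25.78
eef_pos: [0.5952, 0.146, 0.2774]
ee_rot: [-3.141, 0.0, -1.571]
force: [0.5, 0.0, -5.4]
width: 0.062
gripper_force: 25.0
```

Run:
```python
from h import *
s=arm.get_state();print(s['force'],s['moment'],s['eef_pos'])
arm.grab_frame('side'); pp('side',['tote_lip'],2)
```

```text
[ 0.46741171  0.02063215 -5.4448831 ] [-0.22129517  0.22660608  0.00585925] [0.59522825 0.1459502  0.27738555]
side tote_lip [([0.593, 0.336, 0.171], 0.57)]
```

move_arm:
  increments:
    - {"jaw": -1,"dx": -0.006,"dy": 0,"dz": -0.007,"twist": 0}
    - {"jaw": -1,"dx": -0.006,"dy": 0,"dz": -0.007,"twist": 0}
    - {"jaw": -1,"dx": -0.006,"dy": 0,"dz": -0.007,"twist": 0}
    - {"jaw": -1,"dx": -0.006,"dy": 0,"dz": -0.007,"twist": 0}
    - {"jaw": -1,"dx": 0,"dy": 0,"dz": 0,"twist": 0}
    - {"jaw": -1,"dx": 0,"dy": 0,"dz": 0,"twist": 0}
  force: 20

```text
t: 26.38
eef_pos: [0.5956, 0.1708, 0.3061]
ee_rot: [-3.14, 0.002, -1.57]
force: [1.7, 1.7, -2.5]
width: 0.062
gripper_force: 20.0
```

Run:
```python
from h import *
s=arm.get_state();print(s['force'],s['moment'],s['eef_pos'])
arm.grab_frame('side'); pp('side',['tote_lip','tote_grip','tote'],2)
```

```text
[ 1.66512822  1.65561595 -2.54006245] [ 0.6625667  -0.14132081 -0.23499153] [0.59556444 0.17075897 0.30609503]
side tote_lip [([0.593, 0.345, 0.167], 0.85)]
side tote_grip [([0.594, 0.172, 0.258], 0.69)]
side tote [([0.595, 0.25, 0.156], 0.94)]
```

move_arm:
  increments:
    - {"jaw": -1,"dx": -0.008,"dy": 0,"dz": -0.0075,"twist": 0}
    - {"jaw": -1,"dx": -0.008,"dy": 0,"dz": -0.0075,"twist": 0}
    - {"jaw": -1,"dx": -0.008,"dy": 0,"dz": -0.0075,"twist": 0}
    - {"jaw": -1,"dx": -0.008,"dy": 0,"dz": -0.0075,"twist": 0}
    - {"jaw": -1,"dx": 0,"dy": 0,"dz": 0,"twist": 0}
    - {"jaw": -1,"dx": 0,"dy": 0,"dz": 0,"twist": 0}
    - {"jaw": -1,"dx": 0,"dy": 0,"dz": 0,"twist": 0}
  force: 20

```text
t: 27.17
eef_pos: [0.5948, 0.2018, 0.3348]
ee_rot: [3.141, -0.0, -1.57]
force: [0.1, 0.1, -6.4]
width: 0.0619
gripper_force: 20.0
```

Run:
```python
from h import *
s=arm.get_state();print(s['force'],s['moment'],s['eef_pos'])
i=snap('side','s9'); pp('side',['tote_lip','tote_grip','tote'],2)
cv2.imwrite('pics/c9.png',cv2.resize(i[140:340,120:370],(500,400)))
```

```text
[ 0.07623912  0.10361864 -6.37295314] [-0.34650066  0.15525303 -0.05403458] [0.59478065 0.20182574 0.33476366]
side tote_lip [([0.47, 0.299, 0.17], 0.6), ([0.592, 0.354, 0.166], 0.58)]
side tote_grip [([0.596, 0.2, 0.285], 0.64), ([0.591, 0.357, 0.165], 0.59)]
side tote [([0.59, 0.261, 0.176], 0.8), ([0.64, 0.246, 0.216], 0.17)]
```

View pics/c9.png

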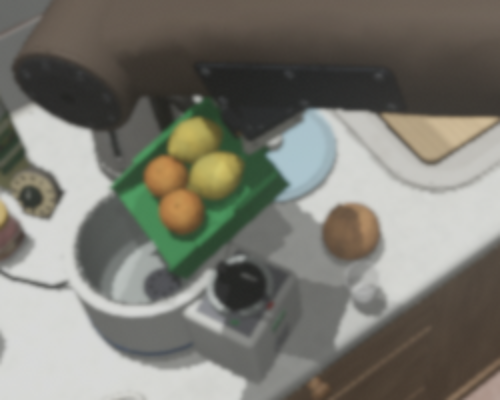

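move_arm:
  increments:
    - {"jaw": -1,"dx": 0,"dy": 0,"dz": 0,"twist": 0}
    - {"jaw": -1,"dx": 0,"dy": 0,"dz": 0,"twist": 0}
    - {"jaw": -1,"dx": 0,"dy": 0,"dz": 0,"twist": 0}
  force: 13

```text
t: 27.62
eef_pos: [0.5953, 0.2017, 0.3353]
ee_rot: [-3.141, 0.0, -1.571]
force: [0.7, 0.4, -3.8]
width: 0.0618
gripper_force: 13.0
```

Run:
```python
from h import *
s=arm.get_state();print(s['force'],s['moment'],s['eef_pos'])
i=snap('side','s10'); pp('side',['tote_lip','tote_grip','tote'],2)
```

```text
[ 0.73288017  0.38571259 -3.81259181] [-0.08881312 -0.1459446  -0.12038852] [0.59533038 0.20169766 0.33532139]
side tote_lip []
side tote_grip [([0.596, 0.201, 0.285], 0.91)]
side tote [([0.595, 0.256, 0.17], 0.9)]
```

move_arm:
  increments:
    - {"jaw": -1,"dx": -0.005,"dy": 0,"dz": -0.004,"twist": 0}
    - {"jaw": -1,"dx": -0.005,"dy": 0,"dz": -0.004,"twist": 0}
    - {"jaw": -1,"dx": -0.006,"dy": 0,"dz": -0.004,"twist": 0}
    - {"jaw": -1,"dx": -0.006,"dy": 0,"dz": -0.004,"twist": 0}
    - {"jaw": -1,"dx": -0.006,"dy": 0,"dz": -0.004,"twist": 0}
    - {"jaw": -1,"dx": -0.006,"dy": 0,"dz": -0.004,"twist": 0}
    - {"jaw": -1,"dx": 0,"dy": 0,"dz": 0,"twist": 0}
    - {"jaw": -1,"dx": 0,"dy": 0,"dz": 0,"twist": 0}
  force: 12

```text
t: 28.48
eef_pos: [0.5951, 0.2365, 0.3593]
ee_rot: [-3.141, 0.001, -1.57]
force: [-0.0, 0.9, -4.8]
width: 0.0618
gripper_force: 12.0
```

Run:
```python
from h import *
s=arm.get_state();print(s['force'],s['moment'],s['eef_pos'])
i=snap('side','s11'); pp('side',['tote_lip','tote_grip','tote'],2)
cv2.imwrite('pics/c11.png',cv2.resize(i[140:340,120:370],(500,400)))
```

```text
[-0.00750206  0.90146596 -4.84227437] [ 0.55421989 -0.02454394 -0.11382396] [0.5950988  0.23646371 0.35929511]
side tote_lip [([0.593, 0.35, 0.155], 0.75)]
side tote_grip []
side tote [([0.592, 0.263, 0.184], 0.74)]
```

View pics/c11.png

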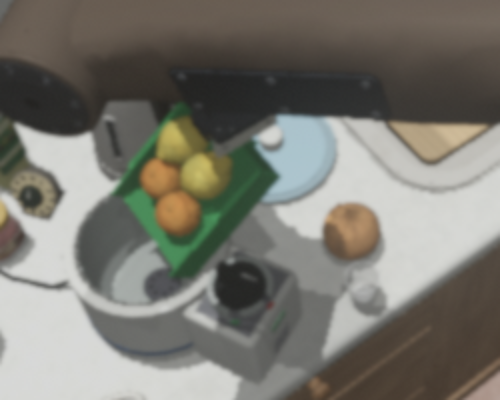

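move_arm:
  increments:
    - {"jaw": -1,"dx": -0.003,"dy": 0,"dz": -0.006,"twist": 0}
    - {"jaw": -1,"dx": -0.004,"dy": 0,"dz": -0.006,"twist": 0}
    - {"jaw": -1,"dx": -0.005,"dy": 0,"dz": -0.005,"twist": 0}
    - {"jaw": -1,"dx": -0.005,"dy": 0,"dz": -0.004,"twist": 0}
    - {"jaw": -1,"dx": 0,"dy": 0,"dz": 0,"twist": 0}
    - {"jaw": -1,"dx": 0,"dy": 0,"dz": 0,"twist": 0}
    - {"jaw": -1,"dx": 0,"dy": 0,"dz": 0,"twist": 0}
  force: 11

```text
t: 29.27
eef_pos: [0.595, 0.2528, 0.38]
ee_rot: [3.141, -0.0, -1.571]
force: [0.9, -0.3, -4.5]
width: 0.0617
gripper_force: 11.0
```

Run:
```python
from h import *
s=arm.get_state();print(s['force'],s['moment'],s['eef_pos'])
i=snap('side','s12'); pp('side',['tote_lip','tote_grip','tote'],2)
for f in fruit(i,.15,'side'):print(f)
```

```text
[ 0.94053037 -0.34619912 -4.46649895] [-0.213091   -0.31385603 -0.07951424] [0.59504025 0.2528187  0.37995321]
side tote_lip [([0.593, 0.344, 0.159], 0.77), ([0.471, 0.298, 0.171], 0.7)]
side tote_grip [([0.597, 0.247, 0.329], 0.71)]
side tote [([0.592, 0.256, 0.204], 0.92), ([0.593, 0.344, 0.158], 0.71)]
```

move_arm:
  increments:
    - {"jaw": -1,"dx": -0.003,"dy": 0,"dz": -0.005,"twist": 0}
    - {"jaw": -1,"dx": -0.003,"dy": 0,"dz": -0.005,"twist": 0}
    - {"jaw": -1,"dx": -0.004,"dy": 0,"dz": -0.003,"twist": 0}
    - {"jaw": -1,"dx": -0.004,"dy": 0,"dz": -0.002,"twist": 0}
    - {"jaw": -1,"dx": 0,"dy": 0,"dz": 0,"twist": 0}
    - {"jaw": -1,"dx": 0,"dy": 0,"dz": 0,"twist": 0}
    - {"jaw": -1,"dx": 0,"dy": 0,"dz": 0,"twist": 0}
    - {"jaw": -1,"dx": 0,"dy": 0,"dz": 0,"twist": 0}
  force: 10

```text
t: 30.13
eef_pos: [0.595, 0.2667, 0.3949]
ee_rot: [3.141, -0.0, -1.571]
force: [-0.5, 0.2, -3.2]
width: 0.0619
gripper_force: 10.0
```

Run:
```python
from h import *
s=arm.get_state();print(s['force'],s['moment'],s['eef_pos'])
i=snap('side','s13'); pp('side',['tote_lip','tote_grip','tote'],2)
cv2.imwrite('pics/c13.png',cv2.resize(i[140:340,120:370],(500,400)))
```

```text
[-0.50055021  0.24082563 -3.21322288] [ 0.05124264  0.14257663 -0.03485125] [0.59502168 0.2666561  0.39493815]
side tote_lip [([0.595, 0.354, 0.172], 0.59)]
side tote_grip [([0.595, 0.264, 0.342], 0.68), ([0.416, 0.151, 0.003], 0.57)]
side tote [([0.594, 0.272, 0.216], 0.84)]
```

View pics/c13.png

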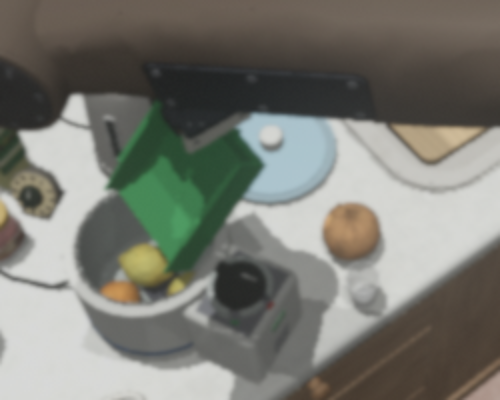

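The tote is empty and the fruit is in the tub, with a lemon at about (145,265) in the crop. I'll clamp harder, raise the tote and carry it back.

move_arm:
  increments:
    - {"jaw": -1,"dx": 0,"dy": 0,"dz": 0,"twist": 0}
    - {"jaw": -1,"dx": 0,"dy": 0,"dz": 0,"twist": 0}
    - {"jaw": -1,"dx": 0,"dy": 0,"dz": -0.01,"twist": 0}
    - {"jaw": -1,"dx": 0,"dy": 0,"dz": -0.012,"twist": 0}
    - {"jaw": -1,"dx": 0,"dy": 0,"dz": -0.012,"twist": 0}
    - {"jaw": -1,"dx": 0.006,"dy": 0,"dz": 0,"twist": 0}
    - {"jaw": -1,"dx": 0.012,"dy": 0,"dz": 0,"twist": 0}
    - {"jaw": -1,"dx": 0.02,"dy": 0,"dz": 0,"twist": 0}
  force: 45

```text
t: 31.0
eef_pos: [0.5948, 0.2288, 0.4282]
ee_rot: [3.141, -0.0, -1.569]
force: [0.2, 0.5, -2.8]
width: 0.0616
gripper_force: 45.0
```

Run:
```python
from h import *
i=snap('side','s14'); t=snap('top','t14')
pp('side',['tote_lip','tote_grip'],2)
cv2.imwrite('pics/c14.png',np.hstack([cv2.resize(i[190:330,120:300],(400,311)),cv2.resize(t[130:270,160:340],(400,311))]))
to(.64,-.186,.378,-pi/2)
print([topz(p,.03).round(3).tolist() for p in((340,133),(441,133),(441,206),(340,206))])
```

```text
side tote_lip [([0.591, 0.318, 0.207], 0.95)]
side tote_grip [([0.594, 0.225, 0.378], 0.58), ([0.502, 0.106, 0.001], 0.44)]
BEFORE twist: dx 0.4134 dy -0.0456 dz 0.0039 twist -0.001 | t 31.2 grasp [0.5949 0.2275 0.3819] yaw -1.572 w 0.062
[[0.763, -0.051, 0.03], [0.766, -0.382, 0.03], [0.525, -0.38, 0.03], [0.521, -0.053, 0.03]]
```

View pics/c14.png

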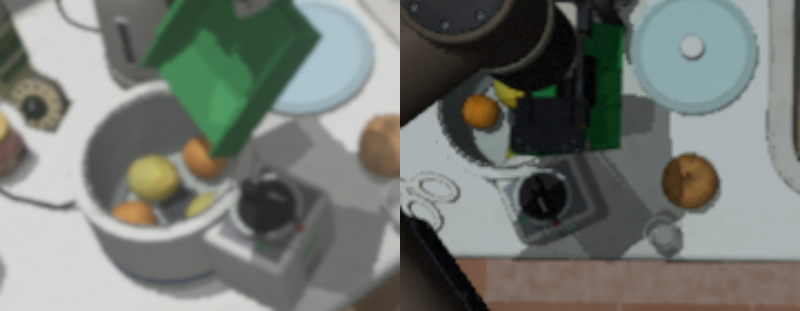

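All four fruits are in the tub, two lemons and two mandarins. Now I'll take the tote back to the board.

move_arm:
  increments:
    - {"jaw": -1,"dx": 0.02,"dy": -0.003,"dz": 0,"twist": 0}
    - {"jaw": -1,"dx": 0.035,"dy": -0.004,"dz": 0,"twist": 0}
    - {"jaw": -1,"dx": 0.038,"dy": -0.004,"dz": 0,"twist": 0}
    - {"jaw": -1,"dx": 0.038,"dy": -0.004,"dz": 0,"twist": 0}
    - {"jaw": -1,"dx": 0.038,"dy": -0.004,"dz": 0,"twist": 0}
    - {"jaw": -1,"dx": 0.038,"dy": -0.004,"dz": 0,"twist": 0}
    - {"jaw": -1,"dx": 0.038,"dy": -0.004,"dz": 0,"twist": 0}
    - {"jaw": -1,"dx": 0.038,"dy": -0.004,"dz": 0,"twist": 0}
    - {"jaw": -1,"dx": 0.038,"dy": -0.004,"dz": 0,"twist": 0}
    - {"jaw": -1,"dx": 0.038,"dy": -0.004,"dz": 0,"twist": 0}
    - {"jaw": -1,"dx": 0.035,"dy": -0.004,"dz": 0,"twist": 0}
    - {"jaw": -1,"dx": 0.02,"dy": -0.004,"dz": 0,"twist": 0}

```text
t: 32.2
eef_pos: [0.6418, -0.1886, 0.4285]
ee_rot: [3.14, -0.0, -1.573]
force: [0.4, 0.8, -2.5]
width: 0.0615
gripper_force: 45.0
```

move_arm:
  increments:
    - {"jaw": -1,"dx": 0.01,"dy": 0,"dz": 0.01,"twist": 0}
    - {"jaw": -1,"dx": 0,"dy": 0,"dz": 0.025,"twist": 0}
    - {"jaw": -1,"dx": 0,"dy": 0,"dz": 0.03,"twist": 0}
    - {"jaw": -1,"dx": 0,"dy": 0,"dz": 0.03,"twist": 0}
    - {"jaw": -1,"dx": 0,"dy": 0,"dz": 0.03,"twist": 0}
    - {"jaw": -1,"dx": 0,"dy": 0,"dz": 0.02,"twist": 0}
    - {"jaw": -1,"dx": 0,"dy": 0,"dz": 0,"twist": 0}
    - {"jaw": -1,"dx": 0,"dy": 0,"dz": 0,"twist": 0}

```text
t: 32.87
eef_pos: [0.6416, -0.1948, 0.2829]
ee_rot: [3.139, -0.0, -1.57]
force: [1.1, -1.0, -2.1]
width: 0.0614
gripper_force: 45.0
```

Run:
```python
from h import *
i=snap('side','s15'); t=snap('top','t15')
pp('side',['tote_lip','tote_grip','tote'],2);pp('top',['tote_lip','tote_grip','tote','lid_knob'],2)
to(.643,-.196,.205,-pi/2)
```

```text
side tote_lip [([0.641, -0.109, 0.061], 0.84)]
side tote_grip [([0.642, -0.199, 0.235], 0.7), ([0.507, 0.106, 0.001], 0.61)]
side tote [([0.637, -0.192, 0.103], 0.92)]
top tote_lip [([0.645, -0.107, 0.06], 0.9), ([0.616, 0.302, 0.052], 0.26)]
top tote_grip [([0.64, -0.202, 0.234], 0.79)]
top tote [([0.636, -0.19, 0.103], 0.77)]
top lid_knob [([0.7, 0.11, 0.036], 0.58)]
BEFORE twist: dx 0.0007 dy -0.0008 dz 0.0329 twist -0.000 | t 33.3 grasp [ 0.6422 -0.1953  0.2379] yaw -1.571 w 0.061
```

move_arm:
  increments:
    - {"jaw": -1,"dx": 0,"dy": 0,"dz": 0.015,"twist": 0}
    - {"jaw": -1,"dx": 0,"dy": 0,"dz": 0.015,"twist": 0}
    - {"jaw": -1,"dx": 0.008,"dy": 0,"dz": 0.006,"twist": 0}
    - {"jaw": -1,"dx": 0.008,"dy": 0,"dz": 0.006,"twist": 0}
    - {"jaw": -1,"dx": 0.008,"dy": 0,"dz": 0.006,"twist": 0}
    - {"jaw": -1,"dx": 0.008,"dy": 0,"dz": 0.006,"twist": 0}
    - {"jaw": -1,"dx": 0.007,"dy": 0,"dz": 0.006,"twist": 0}
    - {"jaw": -1,"dx": 0.007,"dy": 0,"dz": 0.006,"twist": 0}
    - {"jaw": -1,"dx": 0.007,"dy": 0,"dz": 0.006,"twist": 0}
    - {"jaw": -1,"dx": 0.007,"dy": 0,"dz": 0.006,"twist": 0}
    - {"jaw": -1,"dx": 0,"dy": 0,"dz": 0,"twist": 0}
  force: 9

```text
t: 34.23
eef_pos: [0.642, -0.2568, 0.2059]
ee_rot: [-3.141, -0.0, -1.572]
force: [-1.0, 0.5, -0.8]
width: 0.0586
gripper_force: 0.0
```

Run:
```python
from h import *
i=snap('side','s16'); t=snap('top','t16')
pp('side',['tote_lip','tote_grip','tote'],2);pp('top',['tote_lip','tote_grip','tote'],2)
to(.643,-.3,.113,-pi/2);s=arm.get_state();print(s['force'],s['moment'])
```

```text
side tote_lip [([0.641, -0.112, 0.055], 0.98)]
side tote_grip []
side tote [([0.644, -0.206, 0.058], 0.75)]
top tote_lip [([0.645, -0.111, 0.053], 0.94)]
top tote_grip [([0.62, 0.306, 0.053], 0.19)]
top tote [([0.639, -0.207, 0.045], 0.55)]
BEFORE twist: dx 0.0452 dy -0.0007 dz 0.0463 twist 0.001 | t 34.6 grasp [ 0.6422 -0.2548  0.1593] yaw -1.570 w 0.016
[-0.5613391  -0.20558252  0.24258492] [ 0.03341457  0.09189528 -0.03915376]
```

Run:
```python
from h import *
i=snap('side','s17'); t=snap('top','t17')
pp('side',['tote_lip','tote_grip','tote'],2);pp('top',['tote_lip','tote_grip','tote','lid_knob'],2)
cv2.imwrite('pics/c17.png',np.hstack([cv2.resize(i[100:260,270:470],(400,320)),cv2.resize(t[110:270,280:480],(400,320))]))
```

```text
side tote_lip [([0.642, -0.118, 0.056], 0.69)]
side tote_grip [([0.701, 0.106, 0.001], 0.19)]
side tote [([0.642, -0.21, 0.031], 0.68)]
top tote_lip [([0.644, -0.116, 0.056], 0.92)]
top tote_grip [([0.64, -0.303, 0.11], 0.82)]
top tote [([0.547, 0.336, 0.052], 0.69), ([0.635, -0.206, 0.03], 0.58)]
top lid_knob [([0.699, 0.109, 0.035], 0.61)]
```

View pics/c17.png

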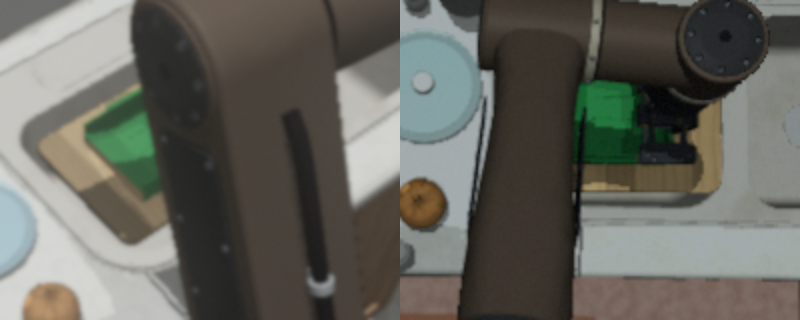

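The tote slipped from the light grip and settled level on the board, with its origin at (0.641, -0.208, 0.030). Next is the lid.

move_arm:
  increments:
    - {"jaw": 0,"dx": 0,"dy": 0,"dz": -0.035,"twist": 0}
    - {"jaw": 0.3,"dx": -0.02,"dy": 0,"dz": -0.015,"twist": 0}
    - {"jaw": 0.3,"dx": -0.036,"dy": -0.006,"dz": 0,"twist": 0}
    - {"jaw": 0.3,"dx": -0.036,"dy": -0.006,"dz": 0,"twist": 0}
    - {"jaw": 0.3,"dx": -0.036,"dy": -0.006,"dz": 0,"twist": 0}
    - {"jaw": 0.3,"dx": -0.036,"dy": -0.006,"dz": 0,"twist": 0}
    - {"jaw": 0.3,"dx": -0.036,"dy": -0.006,"dz": 0,"twist": 0}
    - {"jaw": 0.3,"dx": -0.036,"dy": -0.006,"dz": 0,"twist": 0}
    - {"jaw": 0.3,"dx": -0.036,"dy": -0.006,"dz": 0,"twist": 0}
    - {"jaw": 0.3,"dx": -0.036,"dy": -0.006,"dz": 0,"twist": 0}
    - {"jaw": 0.3,"dx": -0.036,"dy": -0.006,"dz": 0,"twist": 0}
    - {"jaw": 0.3,"dx": -0.02,"dy": -0.004,"dz": 0,"twist": 0}

```text
t: 36.08
eef_pos: [0.7004, 0.1124, 0.2561]
ee_rot: [-3.141, 0.0, -1.569]
force: [0.3, 0.1, 0.6]
width: 0.057
gripper_force: 0.0
```

Run:
```python
from h import *
i=snap('side','s18'); t=snap('top','t18')
pp('side',['lid_knob','lid','tote'],2);pp('top',['tote','tote_grip','lid_knob','lid','basin'],2)
pp('side',['mandarin_a_mid','lemon_a_mid'],4);pp('top',['mandarin_a_mid','lemon_a_mid'],4)
to(.70,.109,.037,-pi/2)
```

```text
side lid_knob [([0.695, 0.109, 0.035], 0.77)]
side lid [([0.696, 0.106, -0.002], 0.73), ([0.47, 0.298, 0.169], 0.6)]
side tote []
top tote [([0.639, -0.208, 0.025], 0.95)]
top tote_grip [([0.643, -0.305, 0.11], 0.93)]
top lid_knob [([0.638, -0.209, 0.026], 0.66), ([0.699, 0.108, 0.035], 0.64)]
top lid [([0.702, 0.112, -0.001], 0.81)]
top basin [([0.699, 0.109, 0.033], 0.17)]
side mandarin_a_mid [([0.619, 0.306, 0.048], 0.59)]
side lemon_a_mid [([0.549, 0.341, 0.051], 0.56)]
top mandarin_a_mid [([0.62, 0.305, 0.051], 0.55)]
top lemon_a_mid []
BEFORE twist: dx -0.0007 dy 0.0001 dz 0.1723 twist -0.001 | t 36.8 grasp [0.7001 0.1083 0.2093] yaw -1.571 w 0.057
```

move_arm:
  increments:
    - {"jaw": 0.5,"dx": 0,"dy": 0.001,"dz": 0.035,"twist": 0}
    - {"jaw": 0.5,"dx": 0,"dy": 0,"dz": 0.035,"twist": 0}
    - {"jaw": 0.5,"dx": 0,"dy": 0,"dz": 0.035,"twist": 0}
    - {"jaw": 0.5,"dx": 0,"dy": 0,"dz": 0.035,"twist": 0}
    - {"jaw": 0.5,"dx": 0,"dy": 0,"dz": 0.02,"twist": 0}
    - {"jaw": 0.5,"dx": 0,"dy": 0,"dz": 0.011,"twist": 0}
    - {"jaw": 0.5,"dx": 0,"dy": 0,"dz": 0,"twist": 0}
    - {"jaw": -1,"dx": 0,"dy": 0,"dz": 0,"twist": 0}
    - {"jaw": -1,"dx": 0,"dy": 0,"dz": 0,"twist": 0}
    - {"jaw": -1,"dx": 0,"dy": 0,"dz": 0,"twist": 0}
    - {"jaw": -1,"dx": 0,"dy": 0,"dz": 0,"twist": 0}
    - {"jaw": -1,"dx": 0,"dy": 0,"dz": 0,"twist": 0}
  force: 30

```text
t: 37.78
eef_pos: [0.6994, 0.1089, 0.0861]
ee_rot: [-3.14, 0.001, -1.571]
force: [-0.1, -0.7, 0.1]
width: 0.0379
gripper_force: 0.0
```

move_arm:
  increments:
    - {"jaw": -1,"dx": 0,"dy": 0,"dz": -0.01,"twist": 0}
    - {"jaw": -1,"dx": 0,"dy": 0,"dz": -0.025,"twist": 0}
    - {"jaw": -1,"dx": 0,"dy": 0,"dz": -0.03,"twist": 0}
    - {"jaw": -1,"dx": 0,"dy": 0,"dz": -0.03,"twist": 0}
    - {"jaw": -1,"dx": 0,"dy": 0,"dz": -0.03,"twist": 0}
    - {"jaw": -1,"dx": 0,"dy": 0,"dz": -0.03,"twist": 0}
    - {"jaw": -1,"dx": 0,"dy": 0,"dz": -0.03,"twist": 0}
    - {"jaw": -1,"dx": 0,"dy": 0,"dz": -0.015,"twist": 0}
    - {"jaw": -1,"dx": 0,"dy": 0,"dz": 0,"twist": 0}

```text
t: 38.53
eef_pos: [0.7004, 0.1089, 0.2913]
ee_rot: [-3.134, 0.002, -1.57]
force: [-0.0, -0.9, -0.6]
width: 0.035
gripper_force: 30.0
```

Run:
```python
from h import *
i=snap('side','s19'); t=snap('top','t19')
pp('side',['lid_knob','lid','basin'],2);pp('top',['lid_knob','lid','basin'],2)
pp('side',['dial_grip'],2);pp('top',['dial_grip'],2)
to(.594,.355,.24,-pi/2);print(arm.get_state()['force'])
```

```text
side lid_knob [([0.7, 0.108, 0.24], 0.65), ([0.549, 0.338, 0.052], 0.41)]
side lid [([0.701, 0.099, 0.203], 0.66)]
side basin [([0.596, 0.352, 0.146], 0.65)]
top lid_knob [([0.698, 0.106, 0.236], 0.69)]
top lid [([0.702, 0.106, 0.203], 0.73)]
top basin []
side dial_grip [([0.471, 0.298, 0.167], 0.68)]
top dial_grip []
BEFORE twist: dx -0.2463 dy 0.1050 dz -0.0027 twist -0.000 | t 39.0 grasp [0.699  0.1087 0.2373] yaw -1.571 w 0.035
[ 0.69611665 -0.4195029  -1.87392105]
```

```bash
cat > fit.py <<'E'
from h import *
from scipy.ndimage import map_coordinates
def proj(P,c):
    I=arm.camera_info(c);K=np.array(I['K'],float);E=np.linalg.inv(np.array(I['extrinsics']))
    q=P@E[:3,:3].T+E[:3,3];u=q[:,:2]/q[:,2:];u=u*(1+I['k1']*(u**2).sum(1,keepdims=True))
    return u*[K[0,0],K[1,1]]+K[:2,2]
a=np.linspace(0,2*pi,240,endpoint=False)
def score(g,c,x,y,r,z):
    f=[]
    for rr in(r-.003,r+.003):
        p=proj(np.c_[x+rr*np.cos(a),y+rr*np.sin(a),0*a+z],c)
        f.append(map_coordinates(g,[p[:,1],p[:,0]],order=1))
    return np.median(f[1]-f[0])+np.mean(np.clip(f[1]-f[0],-40,40))
for c,n in(('top','t0'),('side','s0'),('side','s18')):
    g=cv2.GaussianBlur(cv2.imread(f'pics/{n}.png',0),(0,0),.7).astype(float)
    for r,s in((.086,1),(.104,-1)):
        b=max((s*score(g,c,x,y,r,.145),round(x,4),round(y,4)) for x in np.arange(.58,.612,.001) for y in np.arange(.34,.372,.001))
        print(c,n,r,b)
E
python3 fit.py
```

```text
top t0 0.086 (np.float64(69.12093842379899), np.float64(0.6), np.float64(0.363))Traceback (most recent call last):
  File "fit.py", line 17, in <module>
    b=max((s*score(g,c,x,y,r,.145),round(x,4),round(y,4)) for x in np.arange(.58,.612,.001) for y in np.arange(.34,.372,.001))
  File "fit.py", line 17, in <genexpr>
    b=max((s*score(g,c,x,y,r,.145),round(x,4),round(y,4)) for x in np.arange(.58,.612,.001) for y in np.arange(.34,.372,.001))
             ~~~~~^^^^^^^^^^^^^^^^
  File "fit.py", line 11, in score
    p=proj(np.c_[x+rr*np.cos(a),y+rr*np.sin(a),0*a+z],c)
  File "fit.py", line 4, in proj
    I=arm.camera_info(c);K=np.array(I['K'],float);E=np.linalg.inv(np.array(I['extrinsics']))
ValueError: time passes only in moves, steps and waits
```

```bash
sed -i 's/^def proj/CI={c:arm.camera_info(c) for c in("top","side")}\ndef proj/; s/I=arm.camera_info(c);K=np.array(I\[.K.\],float);E=np.linalg.inv/I=CI[c];K=np.array(I["K"],float);E=np.linalg.inv/' fit.py; python3 fit.py
```

```text
top t0 0.086 (np.float64(69.12093842379899), np.float64(0.6), np.float64(0.363))
top t0 0.104 (np.float64(16.364298185708225), np.float64(0.597), np.float64(0.361))
side s0 0.086 (np.float64(75.48785450279847), np.float64(0.595), np.float64(0.355))
side s0 0.104 (np.float64(65.15569434278194), np.float64(0.598), np.float64(0.355))
side s18 0.086 (np.float64(68.64220108407778), np.float64(0.596), np.float64(0.36))
side s18 0.104 (np.float64(58.06634292346382), np.float64(0.598), np.float64(0.354))
```

move_arm:
  increments:
    - {"jaw": -1,"dx": 0,"dy": 0.02,"dz": -0.008,"twist": 0}
    - {"jaw": -1,"dx": 0,"dy": 0.035,"dz": 0,"twist": 0}
    - {"jaw": -1,"dx": 0,"dy": 0.035,"dz": 0,"twist": 0}
    - {"jaw": -1,"dx": 0,"dy": 0.034,"dz": 0,"twist": 0}
    - {"jaw": -1,"dx": -0.02,"dy": 0.015,"dz": 0,"twist": 0}
    - {"jaw": -1,"dx": -0.035,"dy": 0,"dz": 0,"twist": 0}
    - {"jaw": -1,"dx": -0.035,"dy": 0,"dz": 0,"twist": 0}
    - {"jaw": -1,"dx": -0.035,"dy": 0,"dz": 0,"twist": 0}
    - {"jaw": -1,"dx": -0.035,"dy": 0,"dz": 0,"twist": 0}
    - {"jaw": -1,"dx": -0.03,"dy": 0,"dz": 0,"twist": 0}
    - {"jaw": -1,"dx": -0.029,"dy": -0.018,"dz": 0,"twist": 0}
    - {"jaw": -1,"dx": -0.029,"dy": -0.018,"dz": 0,"twist": 0}

```text
t: 40.03
eef_pos: [0.5958, 0.3587, 0.2937]
ee_rot: [-3.141, 0.0, -1.569]
force: [1.0, 0.4, -0.4]
width: 0.0349
gripper_force: 30.0
```

Run:
```python
from h import *
i=snap('side','s20'); t=snap('top','t20')
pp('side',['lid_knob','lid'],2);pp('top',['lid_knob','lid'],2)
to(.596,.357,.19,-pi/2);print(arm.get_state()['force'])
cv2.imwrite('pics/c20.png',cv2.resize(i[170:340,120:320],(500,425)))
```

```text
side lid_knob [([0.59, 0.358, 0.242], 0.91)]
side lid [([0.596, 0.354, 0.206], 0.65)]
top lid_knob [([0.6, 0.363, 0.238], 0.97), ([0.642, -0.302, 0.111], 0.47)]
top lid [([0.598, 0.358, 0.206], 0.73)]
BEFORE twist: dx -0.0007 dy -0.0001 dz 0.0558 twist -0.000 | t 40.3 grasp [0.5959 0.3563 0.2458] yaw -1.571 w 0.035
[-0.3559137   0.59275515 -1.61934205]
```

View pics/c20.png

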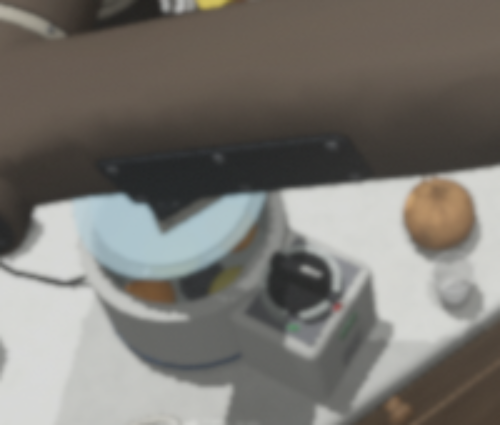

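move_arm:
  increments:
    - {"jaw": -1,"dx": -0.0007,"dy": 0,"dz": 0.02,"twist": 0}
    - {"jaw": -1,"dx": 0,"dy": 0,"dz": 0.02,"twist": 0}
    - {"jaw": -1,"dx": 0,"dy": 0,"dz": 0.014,"twist": 0}
    - {"jaw": -1,"dx": 0,"dy": 0,"dz": 0.005,"twist": 0}
    - {"jaw": -1,"dx": 0,"dy": 0,"dz": 0.004,"twist": 0}
    - {"jaw": -1,"dx": 0,"dy": 0,"dz": 0.003,"twist": 0}
    - {"jaw": -1,"dx": 0,"dy": 0,"dz": 0,"twist": 0}
    - {"jaw": -1,"dx": 0,"dy": 0,"dz": 0,"twist": 0}

```text
t: 41.0
eef_pos: [0.5966, 0.3574, 0.2285]
ee_rot: [-3.14, 0.001, -1.571]
force: [-0.4, -1.6, 1.2]
width: 0.0347
gripper_force: 30.0
```

Run:
```python
from h import *
s=arm.get_state();print(s['force'],s['moment'])
to(.596,.357,.174,-pi/2)
```

```text
[-0.35800375 -1.63369512  1.16040243] [-0.37289884  0.14595503  0.05141021]
BEFORE twist: dx 0.0004 dy 0.0006 dz 0.0075 twist -0.000 | t 41.0 grasp [0.5966 0.3574 0.1815] yaw -1.571 w 0.035
```

move_arm:
  increments:
    - {"jaw": -1,"dx": 0.003,"dy": 0,"dz": 0,"twist": 0}
    - {"jaw": -1,"dx": 0,"dy": 0,"dz": 0,"twist": 0}
    - {"jaw": -1,"dx": 0,"dy": 0,"dz": 0.002,"twist": 0}
    - {"jaw": -1,"dx": 0,"dy": 0,"dz": 0,"twist": 0}
    - {"jaw": -1,"dx": 0,"dy": 0,"dz": 0,"twist": 0}

```text
t: 41.42
eef_pos: [0.5964, 0.3544, 0.2256]
ee_rot: [-3.141, 0.0, -1.571]
force: [1.0, -1.1, 3.4]
width: 0.0348
gripper_force: 30.0
```

Run:
```python
from h import *
s=arm.get_state();print(s['force'],s['moment'])
to(.596,.354,.174,-pi/2)
```

```text
[ 1.02802743 -1.126327    3.41887599] [-0.48869232 -0.22136316 -0.01009457]
BEFORE twist: dx 0.0004 dy 0.0004 dz 0.0046 twist 0.000 | t 41.4 grasp [0.5964 0.3544 0.1786] yaw -1.571 w 0.035
```

move_arm:
  increments:
    - {"jaw": -1,"dx": 0,"dy": 0,"dz": -0.006,"twist": 0}
    - {"jaw": -1,"dx": -0.008,"dy": 0.001,"dz": 0,"twist": 0}
    - {"jaw": -1,"dx": 0,"dy": 0,"dz": 0,"twist": 0}
    - {"jaw": -1,"dx": 0,"dy": 0,"dz": 0.003,"twist": 0}
    - {"jaw": -1,"dx": 0,"dy": 0,"dz": 0.003,"twist": 0}
    - {"jaw": -1,"dx": 0,"dy": 0,"dz": 0.002,"twist": 0}
    - {"jaw": -1,"dx": 0,"dy": 0,"dz": 0,"twist": 0}
    - {"jaw": -1,"dx": 0,"dy": 0,"dz": 0,"twist": 0}

```text
t: 42.08
eef_pos: [0.595, 0.3622, 0.2229]
ee_rot: [3.141, -0.0, -1.571]
force: [-1.2, -1.9, 1.2]
width: 0.0347
gripper_force: 30.0
```

Run:
```python
from h import *
s=arm.get_state();print(s['force'],s['moment'])
to(.596,.361,.174,-pi/2)
i=snap('side','s21'); t=snap('top','t21')
pp('side',['lid_knob','lid'],2);pp('top',['lid_knob','lid'],2)
```

```text
[-1.19496135 -1.86697802  1.18194162] [-0.22526914  0.29372873 -0.00429738]
BEFORE twist: dx 0.0012 dy -0.0010 dz 0.0019 twist -0.000 | t 42.1 grasp [0.595  0.3622 0.1759] yaw -1.571 w 0.035
side lid_knob [([0.501, 0.108, 0.005], 0.17)]
side lid [([0.595, 0.361, 0.136], 0.98)]
top lid_knob [([0.593, 0.362, 0.17], 0.81), ([0.594, 0.365, 0.137], 0.25)]
top lid [([0.594, 0.364, 0.134], 0.87)]
```

move_arm:
  increments:
    - {"jaw": -1,"dx": 0.002,"dy": 0.001,"dz": 0.0015,"twist": 0}
    - {"jaw": -1,"dx": 0,"dy": 0,"dz": 0.001,"twist": 0}
    - {"jaw": -1,"dx": 0,"dy": 0,"dz": 0,"twist": 0}
    - {"jaw": -1,"dx": 0,"dy": 0,"dz": 0,"twist": 0}

```text
t: 42.72
eef_pos: [0.5943, 0.3608, 0.2217]
ee_rot: [-3.14, 0.001, -1.571]
force: [-2.2, 0.1, 5.9]
width: 0.0349
gripper_force: 30.0
```

Run:
```python
from h import *
s=arm.get_state();print(s['force'],s['moment'])
to(.596,.361,.174,-pi/2)
```

```text
[-2.19003667  0.07244873  5.85442621] [ 0.26976344  0.87587487 -0.14708594]
BEFORE twist: dx -0.0002 dy -0.0017 dz 0.0007 twist 0.000 | t 42.7 grasp [0.5943 0.3608 0.1747] yaw -1.571 w 0.035
```

move_arm:
  increments:
    - {"jaw": 0.3,"dx": 0,"dy": 0,"dz": 0,"twist": 0}
    - {"jaw": 0.3,"dx": 0,"dy": 0,"dz": 0,"twist": 0}
    - {"jaw": 0.3,"dx": 0,"dy": 0,"dz": 0,"twist": 0}
    - {"jaw": 0.3,"dx": 0,"dy": 0,"dz": 0,"twist": 0}
    - {"jaw": 0.3,"dx": 0,"dy": 0,"dz": -0.02,"twist": 0}
    - {"jaw": 0.3,"dx": 0,"dy": 0,"dz": -0.035,"twist": 0}
    - {"jaw": 0.3,"dx": 0,"dy": 0,"dz": -0.035,"twist": 0}
    - {"jaw": 0.3,"dx": 0.04,"dy": 0,"dz": 0,"twist": 0}
    - {"jaw": 0.3,"dx": 0.04,"dy": 0,"dz": 0,"twist": 0}
    - {"jaw": 0.3,"dx": 0.04,"dy": 0,"dz": 0,"twist": 0}
    - {"jaw": 0.3,"dx": 0.04,"dy": 0,"dz": 0,"twist": 0}

```text
t: 43.63
eef_pos: [0.5937, 0.199, 0.3106]
ee_rot: [3.142, 0.0, -1.57]
force: [0.7, -0.1, 0.3]
width: 0.057
gripper_force: 0.0
```

Run:
```python
from h import *
i=snap('side','s22'); t=snap('top','t22')
pp('side',['lid_knob','lid','basin','dial_grip','tote','glass'],2);pp('top',['lid_knob','lid','dial_grip','tote'],2)
to(.469,.298,.23)
cv2.imwrite('pics/c22.png',np.hstack([cv2.resize(i[200:340,130:310],(400,311)),cv2.resize(t[120:260,150:330],(400,311))]))
```

```text
side lid_knob [([0.591, 0.361, 0.173], 0.59)]
side lid [([0.594, 0.358, 0.131], 0.6)]
side basin []
side dial_grip [([0.469, 0.297, 0.17], 0.58)]
side tote [([0.418, 0.15, -0.002], 0.68)]
side glass [([0.416, 0.148, -0.0], 0.67)]
top lid_knob [([0.596, 0.361, 0.168], 0.6)]
top lid [([0.594, 0.359, 0.135], 0.96)]
top dial_grip [([0.469, 0.297, 0.172], 0.88)]
top tote [([0.641, -0.207, 0.026], 0.62), ([0.595, 0.362, 0.136], 0.59)]
BEFORE twist: dx -0.0969 dy 0.1249 dz 0.0333 twist 0.000 | t 44.2 grasp [0.594  0.2012 0.2633] yaw -1.570 w 0.057
```

View pics/c22.png

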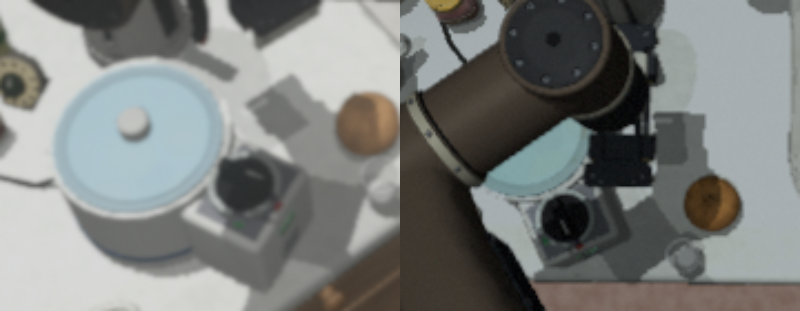

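The lid sits evenly on the rim, with its knob at z about 0.17. Next is the dial.

move_arm:
  increments:
    - {"jaw": 0,"dx": 0,"dy": 0,"dz": 0,"twist": -0.119}
    - {"jaw": 0,"dx": 0,"dy": 0,"dz": 0,"twist": -0.119}
    - {"jaw": 0,"dx": 0,"dy": 0,"dz": 0,"twist": -0.119}
    - {"jaw": 0,"dx": 0,"dy": 0,"dz": 0,"twist": -0.119}
    - {"jaw": 0,"dx": 0,"dy": 0,"dz": 0,"twist": -0.119}
    - {"jaw": 0,"dx": 0,"dy": 0,"dz": 0,"twist": -0.119}
    - {"jaw": 0,"dx": 0,"dy": 0,"dz": 0,"twist": -0.119}
    - {"jaw": 0,"dx": 0,"dy": 0,"dz": 0,"twist": -0.119}
    - {"jaw": 0,"dx": 0,"dy": 0,"dz": 0,"twist": -0.119}
    - {"jaw": 0,"dx": 0,"dy": 0,"dz": 0,"twist": -0.119}
    - {"jaw": 0,"dx": 0,"dy": 0,"dz": 0,"twist": -0.119}
    - {"jaw": 0,"dx": 0,"dy": 0,"dz": 0,"twist": -0.119}

```text
t: 45.23
eef_pos: [0.5941, 0.2009, 0.3105]
ee_rot: [3.141, 0.0, -0.136]
force: [-0.1, -0.3, 1.1]
width: 0.0435
gripper_force: 0.0
```

move_arm:
  increments:
    - {"jaw": 0,"dx": 0,"dy": 0,"dz": 0,"twist": -0.119}
    - {"jaw": 0,"dx": 0,"dy": 0,"dz": 0,"twist": -0.119}
    - {"jaw": 0,"dx": 0,"dy": 0,"dz": 0,"twist": -0.119}
    - {"jaw": 0,"dx": 0,"dy": 0,"dz": 0,"twist": -0.119}
    - {"jaw": 0,"dx": 0,"dy": 0,"dz": 0,"twist": -0.119}
    - {"jaw": 0,"dx": -0.0177,"dy": -0.0352,"dz": 0,"twist": 0}
    - {"jaw": 0,"dx": -0.0177,"dy": -0.0352,"dz": 0,"twist": 0}
    - {"jaw": 0,"dx": -0.0177,"dy": -0.0352,"dz": 0,"twist": 0}
    - {"jaw": 0,"dx": -0.0177,"dy": -0.0352,"dz": 0,"twist": 0}
    - {"jaw": 0,"dx": 0,"dy": 0,"dz": 0,"twist": 0}
    - {"jaw": 0,"dx": 0,"dy": 0,"dz": 0,"twist": 0}

```text
t: 46.15
eef_pos: [0.4674, 0.2979, 0.3112]
ee_rot: [-3.141, -0.001, 0.456]
force: [0.4, -0.6, 0.5]
width: 0.0438
gripper_force: 0.0
```

Run:
```python
from h import *
i=snap('side','s23'); t=snap('top','t23')
pp('side',['dial_grip','lid'],2);pp('top',['dial_grip','lid_knob'],2)
to(.469,.297,.1735,.45);s=arm.get_state();print(s['q'])
```

```text
side dial_grip [([0.47, 0.295, 0.169], 0.75)]
side lid []
top dial_grip [([0.469, 0.298, 0.171], 0.43)]
top lid_knob [([0.595, 0.358, 0.168], 0.67)]
BEFORE twist: dx 0.0001 dy -0.0016 dz 0.0899 twist 0.001 | t 46.5 grasp [0.4696 0.2955 0.2634] yaw 0.451 w 0.044
[ 9.14587668e-01  1.49934901e-01 -2.27497895e-01  4.17441477e-05
 -1.19388095e+00  1.10682216e+00]
```

move_arm:
  increments:
    - {"jaw": 0,"dx": 0,"dy": -0.001,"dz": 0.03,"twist": 0}
    - {"jaw": 0,"dx": 0,"dy": 0,"dz": 0.03,"twist": 0}
    - {"jaw": 0,"dx": 0,"dy": 0,"dz": 0.018,"twist": 0}
    - {"jaw": 0,"dx": 0,"dy": 0,"dz": 0.01,"twist": 0}
    - {"jaw": 0,"dx": 0,"dy": 0,"dz": 0,"twist": 0}
    - {"jaw": -1,"dx": 0,"dy": 0,"dz": 0,"twist": 0}
    - {"jaw": -1,"dx": 0,"dy": 0,"dz": 0,"twist": 0}
    - {"jaw": -1,"dx": 0,"dy": 0,"dz": 0,"twist": 0}
    - {"jaw": -1,"dx": 0,"dy": 0,"dz": 0,"twist": 0}
    - {"jaw": -1,"dx": 0,"dy": 0,"dz": 0,"twist": 0}
    - {"jaw": -1,"dx": 0,"dy": 0,"dz": 0,"twist": 0}
  force: 35

```text
t: 47.37
eef_pos: [0.4686, 0.2975, 0.2235]
ee_rot: [-3.141, -0.001, 0.452]
force: [-0.9, 0.5, 2.8]
width: 0.0144
gripper_force: 34.7
```

move_arm:
  increments:
    - {"jaw": -1,"dx": 0,"dy": 0,"dz": 0.003,"twist": 0}
    - {"jaw": -1,"dx": 0,"dy": 0,"dz": 0.003,"twist": 0}
    - {"jaw": -1,"dx": 0,"dy": 0,"dz": 0.003,"twist": 0}
    - {"jaw": -1,"dx": 0,"dy": 0,"dz": 0.0005,"twist": 0}
    - {"jaw": -1,"dx": 0,"dy": 0,"dz": 0,"twist": 0}
    - {"jaw": -1,"dx": 0,"dy": 0,"dz": 0,"twist": 0}

```text
t: 47.87
eef_pos: [0.4687, 0.2975, 0.2144]
ee_rot: [-3.141, -0.002, 0.453]
force: [-4.7, 0.4, 11.2]
width: 0.0148
gripper_force: 34.8
```

move_arm:
  increments:
    - {"jaw": -1,"dx": 0,"dy": 0,"dz": 0,"twist": 0.1}
    - {"jaw": -1,"dx": 0,"dy": 0,"dz": 0,"twist": 0.11}
    - {"jaw": -1,"dx": 0,"dy": 0,"dz": 0,"twist": 0.11}
    - {"jaw": -1,"dx": 0,"dy": 0,"dz": 0,"twist": 0.11}
    - {"jaw": -1,"dx": 0,"dy": 0,"dz": 0,"twist": 0.11}
    - {"jaw": -1,"dx": 0,"dy": 0,"dz": 0,"twist": 0.11}
    - {"jaw": -1,"dx": 0,"dy": 0,"dz": 0,"twist": 0.11}
    - {"jaw": -1,"dx": 0,"dy": 0,"dz": 0,"twist": 0.11}
    - {"jaw": -1,"dx": 0,"dy": 0,"dz": 0,"twist": 0.11}
    - {"jaw": -1,"dx": 0,"dy": 0,"dz": 0,"twist": 0.11}
    - {"jaw": -1,"dx": 0,"dy": 0,"dz": 0,"twist": 0.11}
    - {"jaw": -1,"dx": 0,"dy": 0,"dz": 0,"twist": 0}

```text
t: 48.87
eef_pos: [0.4689, 0.2991, 0.2145]
ee_rot: [-3.137, 0.001, -0.754]
force: [-5.2, 6.0, 9.5]
width: 0.0141
gripper_force: 34.8
```

Run:
```python
from h import *
s=arm.get_state();print(s['eef_pos'],s['ee_rot'],s['force'],s['moment'],s['width'])
```

```text
[0.46890686 0.29909614 0.21448817] [-3.13693933e+00  1.14449766e-03 -7.53896386e-01] [-5.169646    5.98611957  9.5359088 ] [ 2.14521508  2.19179585 -0.00536739] 0.014103234845156626
```

move_arm:
  increments:
    - {"jaw": -1,"dx": 0,"dy": 0,"dz": -0.003,"twist": 0}
    - {"jaw": -1,"dx": 0,"dy": 0,"dz": -0.003,"twist": 0}
    - {"jaw": -1,"dx": 0,"dy": 0,"dz": -0.003,"twist": 0}
    - {"jaw": -1,"dx": 0,"dy": 0,"dz": -0.001,"twist": 0}
    - {"jaw": -0.3,"dx": 0,"dy": 0,"dz": 0,"twist": 0}
    - {"jaw": 0,"dx": 0,"dy": 0,"dz": 0,"twist": 0}
    - {"jaw": 0,"dx": 0,"dy": 0,"dz": 0,"twist": 0}
    - {"jaw": 0,"dx": 0,"dy": 0,"dz": -0.03,"twist": 0}
    - {"jaw": 0,"dx": 0,"dy": 0,"dz": -0.04,"twist": 0}
    - {"jaw": 0,"dx": 0,"dy": 0,"dz": -0.04,"twist": 0}

```text
t: 49.7
eef_pos: [0.468, 0.2961, 0.3333]
ee_rot: [3.138, -0.001, -0.748]
force: [0.8, 1.6, 0.6]
width: 0.0433
gripper_force: 0.0
```

move_arm:
  increments:
    - {"jaw": 0,"dx": 0.03,"dy": 0.025,"dz": 0,"twist": 0}
    - {"jaw": 0,"dx": 0.03,"dy": 0.025,"dz": 0,"twist": 0}
    - {"jaw": 0,"dx": 0.03,"dy": 0.025,"dz": 0,"twist": 0}
    - {"jaw": 0,"dx": 0.03,"dy": 0.025,"dz": 0,"twist": 0}
    - {"jaw": 0,"dx": 0.03,"dy": 0.025,"dz": 0,"twist": 0}
    - {"jaw": 0,"dx": 0.03,"dy": 0.025,"dz": 0,"twist": 0}
    - {"jaw": 0,"dx": 0.03,"dy": 0.025,"dz": 0,"twist": 0}
    - {"jaw": 0,"dx": 0,"dy": 0,"dz": 0,"twist": 0}
    - {"jaw": 0,"dx": 0,"dy": 0,"dz": 0,"twist": 0}
    - {"jaw": 0,"dx": 0,"dy": 0,"dz": 0,"twist": 0}

```text
t: 50.53
eef_pos: [0.5033, 0.0255, 0.3329]
ee_rot: [3.141, 0.0, -0.749]
force: [-0.2, 0.6, -0.4]
width: 0.0436
gripper_force: 0.0
```

Run:
```python
from h import *
i=snap('side','s25'); t=snap('top','t25')
pp('side',['lid_knob','lid','dial_grip','glass','onion'],1);pp('top',['lid_knob','lid','dial_grip','tote','glass'],1)
s=arm.get_state();print(s['eef_pos'],s['force'])
cv2.imwrite('pics/c25.png',np.hstack([cv2.resize(i[190:330,140:320],(400,311)),cv2.resize(t[100:260,190:450],(400,246))[:246] if 0 else cv2.resize(t[100:260,160:366],(400,311))]))
```

```text
side lid_knob [([0.59, 0.36, 0.17], 0.84)]
side lid [([0.595, 0.356, 0.132], 0.7)]
side dial_grip [([0.472, 0.3, 0.169], 0.97)]
side glass [([0.418, 0.148, -0.001], 0.91)]
side onion [([0.504, 0.107, 0.002], 0.7)]
top lid_knob [([0.595, 0.36, 0.168], 0.64)]
top lid [([0.596, 0.362, 0.136], 0.91)]
top dial_grip []
top tote [([0.64, -0.206, 0.028], 0.86)]
top glass [([0.424, 0.151, -0.003], 0.75)]
[0.50341603 0.02615239 0.33314213] [-0.37372778 -0.37759061 -0.51979048]
```

View pics/c25.png

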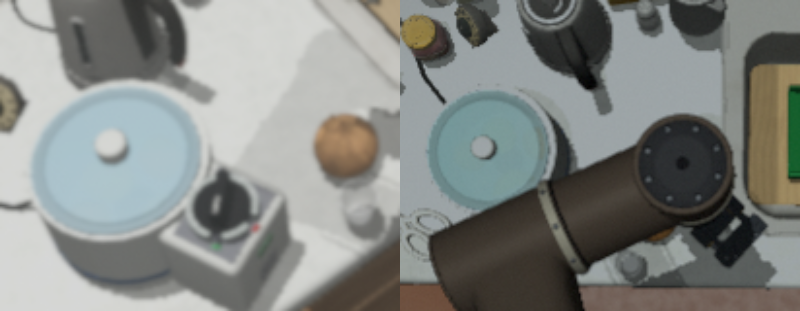

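The lid is level on the tub and the dial's white pointer faces the green mark at (217,245), sprung up at z about 0.17. The glass and the onion stand where they were, and the tote is on the board.

```bash
python3 -c "
from station import arm
print(arm.job_done())"
```

```text
the job is handed in; nothing more can be done
None
```

The job is handed in; no verdict came back. At the last look all four fruits (two lemons, two mandarins) were in the tub under the seated lid, the dial was sprung up at the green notch, the tote stood empty on the board after slipping from the grip the last few centimetres, and the glass and onion were untouched.

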